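Load the glue bottles into the bench carrier and raise its handle

ROBOT

A 7-joint arm with a two-finger parallel gripper is mounted at the origin on the work surface. World frame = base frame: x ahead of the robot, y to its left, z up, the work surface at z = 0. Lengths are in m, angles in degrees, forces in N, time in s.
With the tool pointing down it reaches from about 0.4 to 0.9 m from the base axis. Payload 5.5 kg.
Tool frame: the origin (TCP) lies midway between the tips of the shut fingers; the grasp point (between the pads) lies 19 mm behind it (r.hold_point_z is the distance from the TCP to the grasp point, in m); y points along the fingers, z is the direction in which the jaws open and shut, and the axes are right-handed (so a half turn about y gives the same grasp; the last joint's range is limited). The gripper opens to 92 mm and grips with 3 to 60 N. Pads are 19 mm wide; open, the fingers measure 130 mm over their backs; the gripper's body (75 mm by 190 mm) begins 47 mm behind the grasp point.
Start: joints at [-48.06, 28.699, -24.465, 88.831, 12.651, 65.22, -12.049], TCP at [0.294, 0.58, 0.227] pointing down, gripper open.
Joint ranges: [-164.97, 164.97], [-17.58, 116.51], [-87.97, 89.64], [11.32, 138.91], [-80.73, 260.73], [10.89, 115.49], [-147.41, 147.41]. Speed limits (degrees/s): [147.25, 147.25, 180, 180, 180, 180, 180].

INTERFACE

Orientations are given as a 3x3 rotation matrix whose columns are the frame's x, y, z axes.
In Python, from workcell import status, eyes, r gives the robot as it stands. The module is installed in compiled form; this text tells all that it offers.
- The arm moves only by the tool send_rows, never from a script. Its argument "deltas" is a list of rows, each an object of numbers: "hand": the closure, from -1 (fully open) to 1 (shut), so that 0 is half open; "dx", "dy", "dz": the shift along the tool's x, y, z in m; "turn": the turn about the tool's y in degrees. In form: [{"hand": .., "dx": .., "dy": .., "dz": .., "turn": ..}, ...]. A call has 1 to 8 rows; each row shifts and turns the commanded pose from where the row before left it, along the tool's axes as they then stand; what a row does not reach is not made up. A row lasts 1/12 s, in which the tool goes at most 41.7 mm and 7.16 degrees, less where a joint would pass 70% of its speed; a pose out of reach is approached as far as the arm can. A call is refused whole if a number of a shift passes 0.0417 or a number of a turn 7.16, either way. A call with a gripper value outside its range is refused whole. The fingers move at their own pace and stop on an object; "newtons" is the grip in N (left out, the last holds). Time passes only in rows, so rows that do not move let the fingers close. It gives the time, the measured TCP pose, the force and the opening at its end, in the units of the state.
- status.read_state(): the state, without advancing time (a new reading comes with each control period).
- eyes.get_image(name): name is "scene" or "side" or "wrist"; returns a dict with "color" (480x640x3 uint8, blue, green, red), "fx", "fy", "cx", "cy" (pixels), "origin" and "attitude" of the camera in the world. Camera axes: x right, y up, looking along -z (the intrinsics and any distortion apply to the point x, -y, -z); pixel columns grow to the right and rows downward; lengths in m; the calibration is good to about 2 mm. The wrist camera is an equidistant fisheye: a pixel r from the principal point sees the ray r / f radians off the axis. A picture is of the moment at which its call begins. There is no depth.
- r.finish_job(): hands the job in, once; it reports no verdict.
The state is a dict: "time": time; "qpos": joint angles; "qd": joint speeds; "joint_torque": joint torques, N m; "tool_pos": TCP position; "tool_rot": TCP orientation; "ft_force": force on the tool from outside, world axes, zero at the start; "torque": the same for the moment, N m; "width": finger opening in m.
Only numpy, scipy, OpenCV 4.12 (cv2) and the standard library are available. Lean on these libraries where they do the work, as an engineer would, in place of code of your own. Each camera call takes 0.05 s, during which the arm holds its last target.

TASK

Take the two red-capped glue bottles out of the sloping rack and stand them upright in the bottle carrier, one in each of the two cells with a red pad, setting them down rather than dropping them. Then swing the carrier's handle fully up, ready for carrying, and let go. Leave the black-capped bottle, the tins and jars and the things on the bench where they are.

Things in the scene. Friction and masses are not known exactly. Their poses are not given: they have to be found in the camera images.
- crate: Open plywood bottle carrier, 150 (x) x 222 (y) x 90 mm high, fixed to the bench left or right. 2 rows along x by 3 along y of square cells, 66 mm wide inside, centres at x = -36, 36, y = -72, 0, 72 mm; floor top 6 mm up, dividers 70 mm high. Origin: centre of the underside; x points away from the robot (turned up to 13 degrees), z up.
- bail_grip (a point): Centre of the handle's dark wooden grip, 20 mm dia, 120 mm long, parallel to the carrier's y. Handle: 8 mm wire bail, arms outside the carrier's ends (|y| = 119 mm), hinged on the line parallel to the carrier's y at x = 0, 82 mm above its origin; the grip runs on a 140 mm radius. It starts folded down beyond the carrier's side nearest the robot, about level with the rim.
- bail (a joint): Handle angle, rad: 0 = folded level towards the carrier's -x, grows as it is lifted, 1.57 = upright over the middle, stop at 1.60. Stiff (about 2 N at the grip): it stays where it is left. Upright it blocks the cells; its grip passes clear over bottles standing in them.
- rack: Grey sloping rack, base 150 x 210 mm, fixed to the bench on the other side from the carrier. Three pockets side by side along its y (pitch 68, 62 mm wide inside, 55 mm deep along the bottle) lean 30 degrees from vertical towards its -x (to the robot). Origin: centre of the underside; turned up to 15 degrees.
- glue_a_mid (a point): White squeeze bottle of wood glue, bright RED cap, blue label, 178 mm tall, 0.2-0.4 kg. Point: its centre, on the axis 89 mm above the foot; z runs from foot to cap. Grip it by the cap: a cylinder 28 mm dia from 41 to 89 mm beyond this point along z. Starts in a rack pocket, leaning 30 degrees with the cap towards the robot; draw it out along its own axis.
- glue_b_mid (a point): The second glue bottle, the same in every way as glue_a.
- glue_a: The body of glue_a: same axes, origin at the centre of its underside. Bottle body 56 mm dia up to 112 mm, shoulder cone narrowing to 32 mm dia at 130 mm, cap 28 mm dia from 130 to 178 mm.
- glue_b: The body of glue_b: the same axes, origin at the centre of its underside.
- pad_a: Bright red square pad, 62 x 62 x 1.5 mm, fixed on the floor of one carrier cell, marking a glue cell. Origin: centre of its underside, on the carrier floor; a bottle standing on it has its foot 1.5 mm above this origin. Either glue bottle may take either pad.
- pad_b: The second red pad, same as pad_a.
- oil_mid (a point): Shorter bottle (138 mm tall, 56 mm dia) with a BLACK cap and yellow label in the remaining pocket of the rack; to be left there. Point: its centre, 69 mm above its foot.
- tin_a_mid (a point): Round tin with green label, 56 mm dia, 105 mm tall, standing in a cell of the carrier; to be left where it stands. Point: its centre, half-way up.
- tin_b_mid (a point): Round tin with yellow label, 56 mm dia, 105 mm tall, standing in a cell of the carrier; to be left where it stands. Point: its centre, half-way up.
- jar_a_mid (a point): Amber jar with dark lid, 54 mm dia, 110 mm tall, standing in a cell of the carrier; to be left where it stands. Point: its centre, half-way up.
- jar_b_mid (a point): Amber jar with dark lid, 54 mm dia, 110 mm tall, standing in a cell of the carrier; to be left where it stands. Point: its centre, half-way up.
- mallet: Wooden mallet lying on the bench to the robot's right, 255 mm long, 64 mm high; to be left alone.
- leg: Turned stool leg lying on the bench to the robot's left, 300 mm long, 45 mm thick; to be left alone.

How it is judged (in metres and radians):
On the way, in this order (a step that is already met when the one before it is completed fails the run):
1. both glue bottles stand upright and released in the two red-pad cells, the handle still down (below 0.8 rad) ((((horizontal distance between glue_a_mid and pad_a below 0.016 m and z of glue_a_mid in the frame of crate between 0.088 and 0.103 m and angle between glue_a_mid's own z axis and vertical below 0.12 rad) and (horizontal distance between glue_b_mid and pad_b below 0.016 m and z of glue_b_mid in the frame of crate between 0.088 and 0.103 m and angle between glue_b_mid's own z axis and vertical below 0.12 rad)) or ((horizontal distance between glue_a_mid and pad_b below 0.016 m and z of glue_a_mid in the frame of crate between 0.088 and 0.103 m and angle between glue_a_mid's own z axis and vertical below 0.12 rad) and (horizontal distance between glue_b_mid and pad_a below 0.016 m and z of glue_b_mid in the frame of crate between 0.088 and 0.103 m and angle between glue_b_mid's own z axis and vertical below 0.12 rad))) and contact force between the fingers and glue_a below 0.1 N and contact force between the fingers and glue_b below 0.1 N and linear speed of each of glue_a, glue_b below 0.03 m/s and value of joint bail below 0.8 rad), for 0.2 s.
2. the handle is swung up (value of joint bail above 1.45 rad), for 0.2 s.
At the end, for the whole second after the job is handed in: Each glue bottle stands on its own red pad in the carrier (axis within 16 mm of the pad's centre, foot on the pad within about 6 mm, leaning less than 7 degrees), at rest and released; the handle is above 1.45 rad (upright is 1.57); tins, jars and black-capped bottle within 30 mm of where they were ((((horizontal distance between glue_a_mid and pad_a below 0.016 m and z of glue_a_mid in the frame of crate between 0.088 and 0.103 m and angle between glue_a_mid's own z axis and vertical below 0.12 rad) and (horizontal distance between glue_b_mid and pad_b below 0.016 m and z of glue_b_mid in the frame of crate between 0.088 and 0.103 m and angle between glue_b_mid's own z axis and vertical below 0.12 rad)) or ((horizontal distance between glue_a_mid and pad_b below 0.016 m and z of glue_a_mid in the frame of crate between 0.088 and 0.103 m and angle between glue_a_mid's own z axis and vertical below 0.12 rad) and (horizontal distance between glue_b_mid and pad_a below 0.016 m and z of glue_b_mid in the frame of crate between 0.088 and 0.103 m and angle between glue_b_mid's own z axis and vertical below 0.12 rad))) and contact force between the fingers and glue_a below 0.1 N and contact force between the fingers and glue_b below 0.1 N and linear speed of each of glue_a, glue_b below 0.03 m/s and value of joint bail above 1.45 rad and distance of each of tin_a_mid, tin_b_mid, jar_a_mid, jar_b_mid, oil_mid from where it was at the start of the episode below 0.03 m); the robot touches nothing.
It fails at once if a glue bottle is dropped (moves faster than 0.7 m/s with no finger touching it) (contact force between the fingers and glue_a below 0.05 N and linear speed of glue_a above 0.7 m/s).
It fails at once if the other glue bottle is dropped (moves faster than 0.7 m/s with no finger touching it) (contact force between the fingers and glue_b below 0.05 N and linear speed of glue_b above 0.7 m/s).
It fails at once if a tin, a jar or the black-capped bottle is moved more than 40 mm (distance of any of tin_a_mid, tin_b_mid, jar_a_mid, jar_b_mid, oil_mid from where it was at the start of the episode above 0.04 m).
It fails at once if the mallet or the stool leg is moved more than 40 mm (distance of any of mallet, leg from where it was at the start of the episode above 0.04 m).
It also fails if it takes over 69 s, if anything falls off the work surface, if the arm or the gripper's body presses on something with over 40 N, if the wrist force passes 120 N, or if a joint passes its speed limit or range.

## Working session

There is one attempt and no reset: what is moved stays moved. The work goes in short steps, Python scripts to look and compute and a tool call to move; the robot and the scene stay as the last step left them, time stands still between calls to the robot, and variables do not carry over. Pictures are saved under pics/ and viewed, and the job is handed in when it is done.

Besides the shell and the picture viewer there is one more tool, called after ">>>" as a command line: name --argument value ..., lists and objects as JSON in quotes. send_rows: Moves the arm, as the interface text tells. Its arguments: {"type":"object","properties":{"deltas":{"type":"array","items":{"type":"object","properties":{"hand":{"type":"number"},"dx":{"type":"number"},"dy":{"type":"number"},"dz":{"type":"number"},"turn":{"type":"number"}}}},"newtons":{"type":"number"}},"required":["deltas"]}

```bash
mkdir -p pics
cat > h.py <<'E'
import numpy as np, cv2
from workcell import status, eyes, r
E
python3 - <<'E'
from h import *
s=status.read_state()
for k,v in s.items(): print(k,np.round(np.array(v),4).tolist())
print(r.hold_point_z,[a for a in dir(r) if a[0]!='_'])
for n in ["scene","side","wrist"]:
    d=eyes.get_image(n); cv2.imwrite(f"pics/{n}0.png",d["color"])
    print(n,{k:np.round(v,4).tolist() if k!='color' else v.shape for k,v in d.items()})
    np.savez(f"pics/{n}0.npz",**{k:np.asarray(v) for k,v in d.items()})
E
```

```text
time 0.0
qpos [-48.0616, 28.755, -24.4516, 88.8901, 12.6491, 65.219, -12.0471]
qd [0.0123, 0.0795, -0.0253, -0.0086, -0.0697, -0.0617, -0.0869]
joint_torque [-0.0003, -56.659, -5.8165, -27.9116, -0.0686, 0.0308, 0.0002]
tool_pos [0.2934, 0.5792, 0.2257]
tool_rot [[0.8921, -0.001, 0.4517], [-0.4517, -0.0017, 0.8921], [-0.0001, -1.0, -0.0019]]
ft_force [-0.6151, -0.1519, 0.091]
torque [0.0036, 0.0378, 0.0067]
width 0.0917
0.0188 ['Unreachable', 'finish_job', 'hold_point_z']
scene {'color': (480, 640, 3), 'fx': 593.8851, 'fy': 593.8851, 'cx': 325.1294, 'cy': 240.8795, 'origin': [1.1461, 0.8342, 1.5], 'attitude': [[-0.8, -0.4884, 0.3485], [0.5999, -0.6406, 0.4793], [-0.0108, 0.5925, 0.8055]]}
side {'color': (480, 640, 3), 'fx': 563.8198, 'fy': 563.8198, 'cx': 323.6353, 'cy': 248.6013, 'origin': [-0.2214, -1.092, 0.8162], 'attitude': [[0.8161, 0.2828, -0.5041], [-0.5778, 0.3783, -0.7232], [-0.0139, 0.8814, 0.4721]]}
wrist {'color': (480, 640, 3), 'fx': 371.6483, 'fy': 371.6483, 'cx': 318.3919, 'cy': 239.8442, 'origin': [0.221, 0.6157, 0.3834], 'attitude': [[0.4529, -0.8523, -0.2617], [0.8916, 0.4321, 0.1357], [-0.0025, -0.2948, 0.9556]]}
```

View pics/scene0.png

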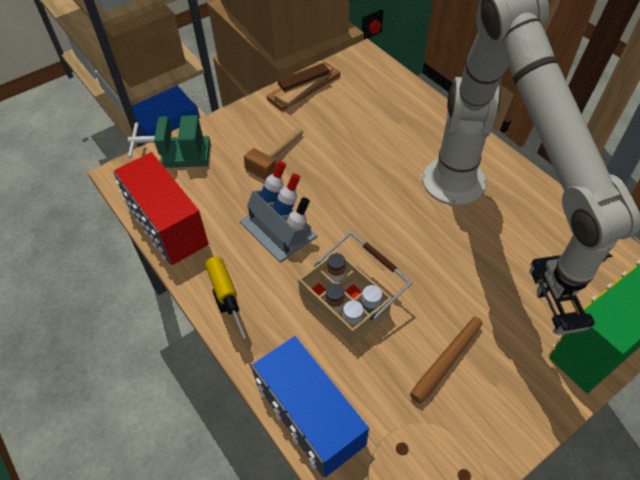

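View pics/side0.png

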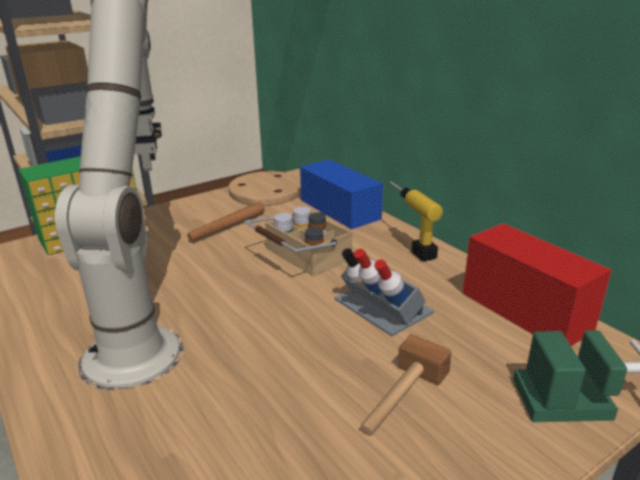

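View pics/wrist0.png

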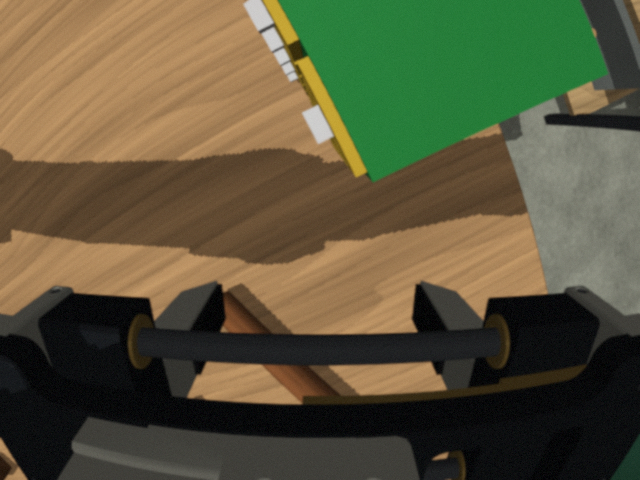

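Scene view: rack centred around (280,225), with red caps at about (280,170) and (293,183) and the black cap at (304,206). The carrier is around (355,290) with red pads near (318,290) and (353,292), and the grip is at (380,257). In the side view the rack is around (385,290) and the carrier around (305,240). The wrist view shows only the green chest and the leg. I'll zoom in.

Run:
```python
import cv2
a=cv2.imread("pics/scene0.png")[220:340,285:425]; cv2.imwrite("pics/z1.png",cv2.resize(a,None,fx=5,fy=5,interpolation=cv2.INTER_CUBIC))
a=cv2.imread("pics/scene0.png")[150:265,230:330]; cv2.imwrite("pics/z2.png",cv2.resize(a,None,fx=5,fy=5,interpolation=cv2.INTER_CUBIC))
a=cv2.imread("pics/side0.png")[195:335,240:440]; cv2.imwrite("pics/z3.png",cv2.resize(a,None,fx=4,fy=4,interpolation=cv2.INTER_CUBIC))
```

```text
(no output)
```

View pics/z1.png

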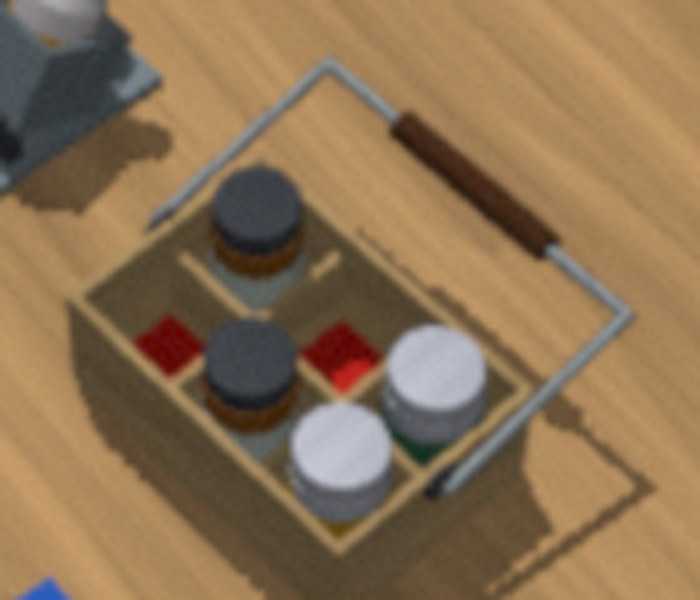

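View pics/z2.png

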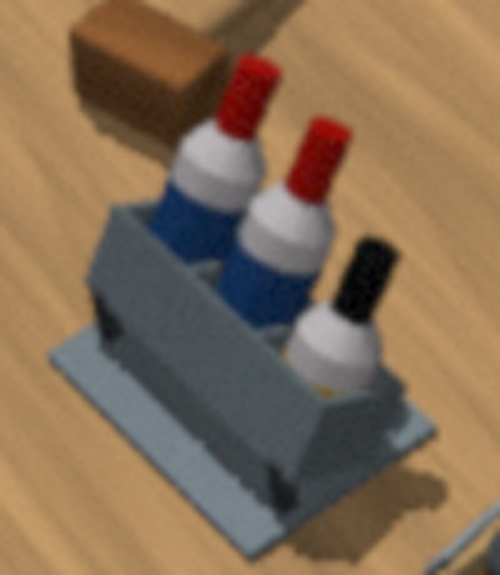

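View pics/z3.png

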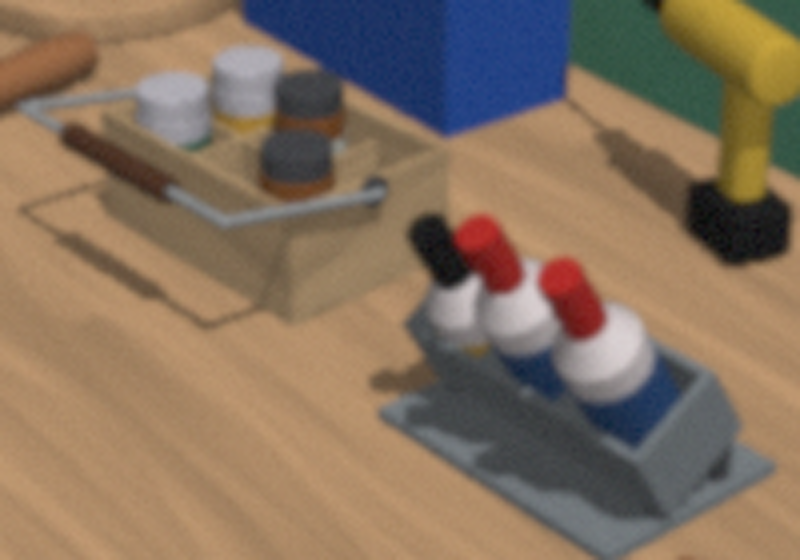

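```bash
cat >> h.py <<'E'
def ray(d,u,v,wrist=False):
    x=(u-float(d["cx"]))/float(d["fx"]); y=(v-float(d["cy"]))/float(d["fy"])
    if wrist:
        t=np.hypot(x,y); k=np.sin(t)/t if t>1e-9 else 1.0
        c=np.array([x*k,-y*k,-np.cos(t)])
    else: c=np.array([x,-y,-1.0])
    w=np.asarray(d["attitude"])@c
    return np.asarray(d["origin"]),w/np.linalg.norm(w)
def onz(d,u,v,z,wrist=False):
    o,w=ray(d,u,v,wrist); return o+w*(z-o[2])/w[2]
def tri(rs):
    A=np.zeros((3,3));b=np.zeros(3)
    for o,w in rs:
        P=np.eye(3)-np.outer(w,w);A+=P;b+=P@o
    p=np.linalg.solve(A,b)
    return p,[np.linalg.norm((np.eye(3)-np.outer(w,w))@(p-o)) for o,w in rs]
def proj(d,p,wrist=False):
    c=np.asarray(d["attitude"]).T@(np.asarray(p)-np.asarray(d["origin"]))
    x,y,z=c[0],-c[1],-c[2]
    if wrist:
        rr=np.hypot(x,y);t=np.arctan2(rr,z);x,y=x/rr*t,y/rr*t
    else: x,y=x/z,y/z
    return np.array([x*float(d["fx"])+float(d["cx"]),y*float(d["fy"])+float(d["cy"])])
def redblobs(img,amin=30):
    h=cv2.cvtColor(img,cv2.COLOR_BGR2HSV)
    m=(((h[...,0]<7)|(h[...,0]>173))&(h[...,1]>170)&(h[...,2]>70)).astype(np.uint8)
    n,l,s,c=cv2.connectedComponentsWithStats(m)
    return [(s[i],c[i],l==i) for i in range(1,n) if s[i,4]>amin]
E
python3 - <<'E'
from h import *
S=np.load("pics/scene0.npz");D=np.load("pics/side0.npz")
for n,d in (("scene",S),("side",D)):
    for s,c,m in redblobs(d["color"]):
        ys,xs=np.nonzero(m);P=np.c_[xs,ys].astype(float);mu=P.mean(0)
        ev,V=np.linalg.eigh(np.cov((P-mu).T)); print(n,s.tolist(),mu.round(1),V[:,1].round(2),np.sqrt(ev).round(1))
for nm,(u,v) in dict(L=(70,300),B=(338,552),R=(528,388)).items():
    print(nm,onz(S,285+u/5,220+v/5,0.09).round(4))
print("grip ends",[onz(S,285+u/5,220+v/5,0.085).round(4) for u,v in ((405,122),(548,245))])
E
```

```text
scene [370, 20, 10, 13, 98] [374.4  26.2] [-0.31  0.95] [2.4 3.2]
scene [115, 152, 93, 113, 4785] [164.6 205.8] [0.56 0.83] [12.7 31.6]
scene [273, 161, 13, 17, 129] [279.  168.6] [-0.36  0.93] [2.4 4.5]
scene [288, 174, 12, 16, 122] [293.2 181.3] [-0.39  0.92] [2.2 4.5]
scene [312, 283, 13, 12, 89] [318.4 288.5] [-0.96 -0.29] [2.6 2.9]
scene [345, 284, 16, 14, 124] [352.9 290.8] [-0.97 -0.22] [2.9 3.5]
side [464, 224, 146, 121, 11184] [534.4 282. ] [-0.92 -0.39] [23.3 39. ]
side [353, 249, 17, 18, 172] [361.3 257.4] [0.63 0.78] [2.8 5.1]
side [376, 260, 14, 19, 159] [382.6 268.6] [0.47 0.89] [2.5 5.2]
L [0.6764 0.0599 0.09  ]
B [0.6548 0.2751 0.09  ]
R [0.5089 0.2593 0.09  ]
grip ends [array([0.4459, 0.0754, 0.085 ]), array([0.4359, 0.1921, 0.085 ])]
```

Run:
```python
from h import *
S=np.load("pics/scene0.npz");D=np.load("pics/side0.npz")
for a,b in (((279.0,168.6),(382.6,268.6)),((293.2,181.3),(361.3,257.4))):
    p,e=tri([ray(S,*a),ray(D,*b)]);print(p.round(4),np.round(e,4))
# rack base corners from z2 crop (scale5, off 230,150), z~ base top 0.01?
for nm,(u,v) in dict(far=(50,355),bot=(252,558),near=(436,432)).items(): print(nm,onz(S,230+u/5,150+v/5,0.006).round(4))
```

```text
[ 0.5188 -0.2617  0.1709] [0.0003 0.0003]
[ 0.5136 -0.1923  0.1709] [0.0004 0.0004]
far [ 0.6693 -0.2838  0.006 ]
bot [ 0.6551 -0.0748  0.006 ]
near [ 0.5089 -0.0839  0.006 ]
```

>>> send_rows --deltas '[{"hand": -1, "dy": -0.03, "turn": -6.4}, {"hand": -1, "dy": -0.03, "turn": -6.4}, {"hand": -1, "dy": -0.03, "turn": -6.4}, {"hand": -1, "dy": -0.03, "turn": -6.4}, {"hand": -1, "dy": -0.03, "turn": -6.4}]' --newtons 20

```text
schema error: expected keys hand, dx, dy, dz, turn
```

>>> send_rows --deltas '[{"hand": -1, "dx": 0.013, "dz": -0.04}, {"hand": -1, "dx": 0.013, "dz": -0.04}, {"hand": -1, "dx": 0.013, "dz": -0.04}, {"hand": -1, "dx": 0.013, "dz": -0.04}, {"hand": -1, "dx": 0.013, "dz": -0.04}, {"hand": -1, "dx": 0.013, "dz": -0.04}, {"hand": -1, "dx": 0.013, "dz": -0.04}, {"hand": -1, "dx": 0.013, "dz": -0.04}]'

```text
schema error: expected keys hand, dx, dy, dz, turn
```

>>> send_rows --deltas '[{"hand": -1, "dx": 0.013, "dz": -0.04}, {"hand": -1, "dx": 0.013, "dz": -0.04}, {"hand": -1, "dx": 0.013, "dz": -0.035}, {"hand": -1}, {"hand": -1}]'

```text
schema error: expected keys hand, dx, dy, dz, turn
```

```bash
cat >> h.py <<'E'
def snap(n,tag):
    d=eyes.get_image(n); cv2.imwrite(f"pics/{n}{tag}.png",d["color"]); np.savez(f"pics/{n}{tag}.npz",**{k:np.asarray(v) for k,v in d.items()}); return d
def st():
    s=status.read_state(); R=np.array(s["tool_rot"])
    print("t",round(s["time"],2),"pos",np.round(s["tool_pos"],4).tolist(),"yawz",round(float(np.degrees(np.arctan2(R[1,2],R[0,2]))),2),"tilt",round(float(np.degrees(np.arccos(-R[2,1]))),2),"F",np.round(s["ft_force"],2).tolist(),"w",round(float(s["width"]),4)); return s
E
python3 - <<'E'
from h import *
st();snap("wrist",1)
E
```

```text
t 0.15 pos [0.2934, 0.5794, 0.2259] yawz 63.15 tilt 0.09 F [0.0, 0.1, -0.09] w 0.0917
```

View pics/wrist1.png

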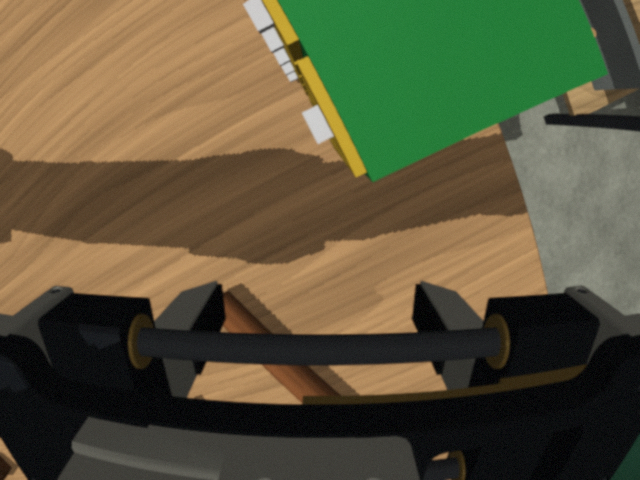

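The wrist view looks mostly to the hand's -x side, with the fingers along the bottom around row 340. I'll resend with every key filled in, aiming further forward.

>>> send_rows --deltas '[{"hand": -1, "dx": 0, "dy": -0.03, "dz": 0, "turn": -6.4}, {"hand": -1, "dx": 0, "dy": -0.03, "dz": 0, "turn": -6.4}, {"hand": -1, "dx": 0, "dy": -0.03, "dz": 0, "turn": -6.4}, {"hand": -1, "dx": 0, "dy": -0.03, "dz": 0, "turn": -6.4}, {"hand": -1, "dx": 0, "dy": -0.03, "dz": 0, "turn": -6.4}]' --newtons 20

```text
time: 0.62
tool_pos: [0.2935, 0.5795, 0.3779]
tool_rot: [[0.995, -0.0, -0.095], [0.095, -0.0, 0.995], [-0.0, -1.0, -0.0]]
ft_force: [-0.4, 0.1, 0.4]
width: 0.0914
```

>>> send_rows --deltas '[{"hand": -1, "dx": 0.018, "dy": 0, "dz": -0.035, "turn": 0}, {"hand": -1, "dx": 0.018, "dy": 0, "dz": -0.035, "turn": 0}, {"hand": -1, "dx": 0.018, "dy": 0, "dz": -0.035, "turn": 0}, {"hand": -1, "dx": 0.018, "dy": 0, "dz": -0.035, "turn": 0}, {"hand": -1, "dx": 0.018, "dy": 0, "dz": -0.035, "turn": 0}, {"hand": -1, "dx": 0.018, "dy": 0, "dz": -0.035, "turn": 0}, {"hand": -1, "dx": 0.018, "dy": 0, "dz": -0.035, "turn": 0}, {"hand": -1, "dx": 0.018, "dy": 0, "dz": -0.035, "turn": 0}]'

```text
time: 1.28
tool_pos: [0.4628, 0.312, 0.3767]
tool_rot: [[0.996, 0.0, -0.09], [0.09, -0.0, 0.996], [0.0, -1.0, -0.0]]
ft_force: [1.0, -0.6, 0.4]
width: 0.092
```

>>> send_rows --deltas '[{"hand": -1, "dx": 0.018, "dy": 0, "dz": -0.035, "turn": 0}, {"hand": -1, "dx": 0.018, "dy": 0, "dz": -0.035, "turn": 0}, {"hand": -1, "dx": 0.018, "dy": 0, "dz": -0.035, "turn": 0}, {"hand": -1, "dx": 0.018, "dy": 0, "dz": -0.035, "turn": 0}, {"hand": -1, "dx": 0.018, "dy": 0, "dz": -0.035, "turn": 0}, {"hand": -1, "dx": 0, "dy": 0, "dz": 0, "turn": 0}, {"hand": -1, "dx": 0, "dy": 0, "dz": 0, "turn": 0}]'

```text
time: 1.87
tool_pos: [0.5687, 0.144, 0.376]
tool_rot: [[0.997, -0.001, -0.083], [0.083, -0.001, 0.997], [-0.001, -1.0, -0.001]]
ft_force: [-0.4, 1.2, 0.4]
width: 0.0917
```

Run:
```python
from h import *
st();snap("wrist",2)
```

```text
t 1.87 pos [0.5687, 0.144, 0.376] yawz 94.77 tilt 0.08 F [-0.38, 1.18, 0.37] w 0.0917
```

View pics/wrist2.png

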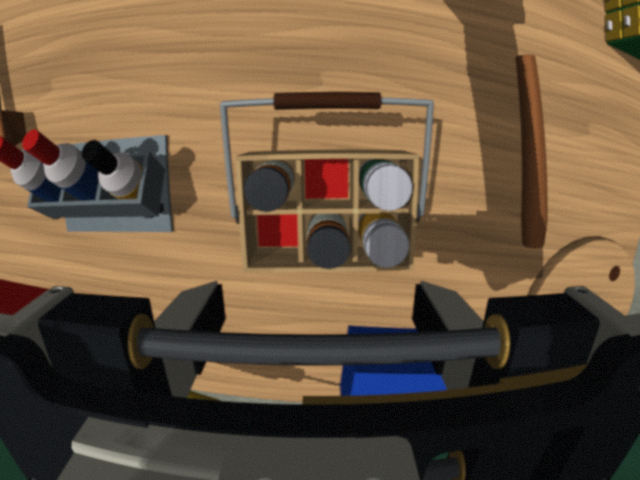

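The wrist view shows the whole carrier: rim corners near (239,155), (418,152), (249,267) and (411,267), pads near (327,180) and (278,230), and the grip around (327,100). I'll zoom in for exact corners.

Run:
```python
import cv2
a=cv2.imread("pics/wrist2.png")[85:280,215:445]; cv2.imwrite("pics/z4.png",cv2.resize(a,None,fx=3,fy=3,interpolation=cv2.INTER_CUBIC))
```

```text
(no output)
```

View pics/z4.png

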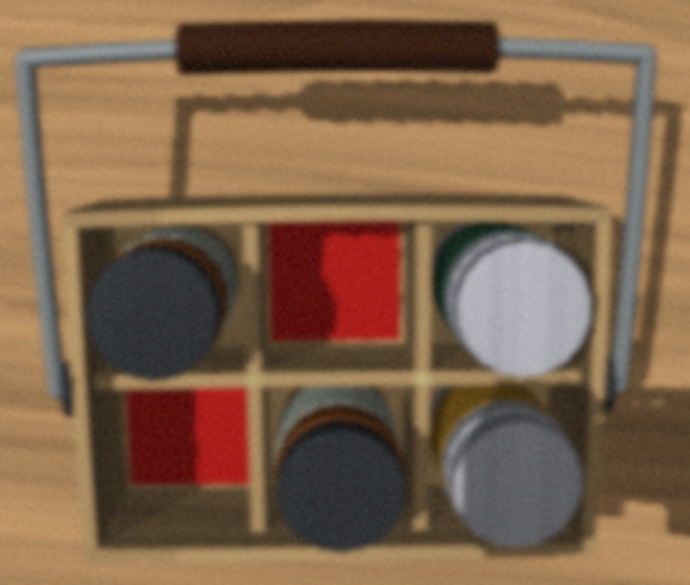

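Run:
```python
from h import *
d=np.load("pics/wrist2.npz")
for s,c,m in redblobs(d["color"],60): 
    if s[0]<200 and s[1]>200 : continue
    ys,xs=np.nonzero(m)
    q=cv2.boxPoints(cv2.minAreaRect(np.c_[xs,ys].astype(np.float32)))
    print(s.tolist(),c.round(1),"onpad",onz(d,*c,0.0075,True).round(4),[onz(d,u,v,.0075,True).round(4)[:2].tolist() for u,v in q])
# metal tin tops & grip centroid
g=cv2.cvtColor(d["color"],cv2.COLOR_BGR2HSV)
sub=(g[...,2]<95)&(g[...,1]>90);sub[:85]=0;sub[112:]=0;sub[:,:265]=0;sub[:,390:]=0
ys,xs=np.nonzero(sub);print("grip",xs.mean(),ys.mean(),xs.min(),xs.max(),ys.min(),ys.max())
for z in (.075,.082,.09):print(z,onz(d,(xs.min()+xs.max())/2,ys.mean(),z,True).round(4),onz(d,xs.min(),ys.mean(),z,True).round(4),onz(d,xs.max(),ys.mean(),z,True).round(4))
```

```text
[22, 129, 28, 35, 348] [ 31.8 143. ] onpad [ 0.5137 -0.3636  0.0075] [[0.4953, -0.4017], [0.4867, -0.3495], [0.5498, -0.3208], [0.5607, -0.3712]]
[305, 159, 44, 40, 1647] [326.1 178.4] onpad [0.5569 0.1534 0.0075] [[0.533, 0.1199], [0.5258, 0.1806], [0.581, 0.1877], [0.5882, 0.1258]]
[257, 215, 41, 32, 1215] [277.4 230.2] onpad [0.6391 0.0884 0.0075] [[0.6183, 0.0571], [0.6138, 0.1159], [0.6611, 0.119], [0.6661, 0.0588]]
grip 327.17932242990656 100.1197429906542 274 381 92 109
0.075 [0.4512 0.1449 0.075 ] [0.4557 0.0801 0.075 ] [0.4443 0.2099 0.075 ]
0.082 [0.4518 0.1448 0.082 ] [0.4562 0.081  0.082 ] [0.4449 0.2088 0.082 ]
0.09 [0.4524 0.1446 0.09  ] [0.4568 0.082  0.09  ] [0.4457 0.2075 0.09  ]
```

Run:
```python
from h import *
d=np.load("pics/wrist2.npz")
px=np.array([(68,213),(612,208),(97,547),(583,549)])/3+[215,85]
W=np.array([onz(d,u,v,.09,True)[:2] for u,v in px])
L=np.array([(-.075,-.111),(-.075,.111),(.075,-.111),(.075,.111)])
print(W.round(4))
mw=W.mean(0);H=(L.T@(W-mw));U,s,Vt=np.linalg.svd(H);R=(U@Vt).T
print("center",mw.round(4),"yaw",np.degrees(np.arctan2(R[1,0],R[0,0])).round(2),"res",((L@R.T+mw)-W).round(4).tolist())
for th in (5.0,5.5,6.0):
    c,s=np.cos(np.radians(th)),np.sin(np.radians(th));Q=np.array([[c,-s],[s,c]])
    for l,p in (((-.036,0),(.5538,.1535)),((.036,-.072),(.6328,.0878)),((-.14,0),(.4518,.1448))): print(th,l,(np.array(p)-Q@l).round(4))
```

```text
[[0.5263 0.0424]
 [0.5054 0.2608]
 [0.6684 0.0593]
 [0.6522 0.2697]]
center [0.5881 0.158 ] yaw 4.99 res [[-0.0033, -0.0015], [-0.0017, 0.0013], [0.004, -0.0053], [0.0009, 0.0055]]
5.0 (-0.036, 0) [0.5897 0.1566]
5.0 (0.036, -0.072) [0.5907 0.1564]
5.0 (-0.14, 0) [0.5913 0.157 ]
5.5 (-0.036, 0) [0.5896 0.157 ]
5.5 (0.036, -0.072) [0.5901 0.156 ]
5.5 (-0.14, 0) [0.5912 0.1582]
6.0 (-0.036, 0) [0.5896 0.1573]
6.0 (0.036, -0.072) [0.5895 0.1556]
6.0 (-0.14, 0) [0.591  0.1594]
```

>>> send_rows --deltas '[{"hand": -1, "dx": -0.01, "dy": 0, "dz": -0.04, "turn": 0}, {"hand": -1, "dx": -0.01, "dy": 0, "dz": -0.04, "turn": 0}, {"hand": -1, "dx": -0.01, "dy": 0, "dz": -0.04, "turn": 0}, {"hand": -1, "dx": -0.01, "dy": 0, "dz": -0.04, "turn": 0}, {"hand": -1, "dx": -0.01, "dy": 0, "dz": -0.04, "turn": 0}, {"hand": -1, "dx": -0.01, "dy": 0, "dz": -0.04, "turn": 0}, {"hand": -1, "dx": -0.01, "dy": 0, "dz": -0.04, "turn": 0}, {"hand": -1, "dx": -0.01, "dy": 0, "dz": -0.04, "turn": 0}]'

```text
time: 2.58
tool_pos: [0.5162, -0.1776, 0.3771]
tool_rot: [[0.996, 0.001, -0.093], [0.093, 0.0, 0.996], [0.001, -1.0, 0.0]]
ft_force: [0.2, -0.0, 0.2]
width: 0.0918
```

>>> send_rows --deltas '[{"hand": -0.1, "dx": 0, "dy": 0, "dz": -0.04, "turn": 0}, {"hand": -0.1, "dx": 0, "dy": 0.01, "dz": 0, "turn": 0}, {"hand": -0.1, "dx": 0, "dy": 0, "dz": 0, "turn": 0}, {"hand": -0.1, "dx": 0, "dy": 0, "dz": 0, "turn": 0}]'

```text
time: 2.92
tool_pos: [0.5203, -0.2157, 0.3661]
tool_rot: [[0.996, -0.001, -0.092], [0.092, 0.002, 0.996], [-0.001, -1.0, 0.002]]
ft_force: [0.5, 0.6, 0.3]
width: 0.0698
```

Run:
```python
from h import *
st();d=snap("wrist",3)
for s,c,m in redblobs(d["color"],60): print(s.tolist(),c.round(1),onz(d,*c,.171,True).round(4))
```

```text
t 2.92 pos [0.5203, -0.2157, 0.3661] yawz 95.28 tilt 0.12 F [0.45, 0.58, 0.3] w 0.0698
[254, 185, 29, 38, 751] [268.2 201.4] [ 0.5129 -0.2652  0.171 ]
[327, 186, 29, 39, 827] [339.9 203.8] [ 0.5092 -0.1956  0.171 ]
[545, 229, 9, 15, 102] [549.3 235.2] [0.518  0.0487 0.171 ]
[502, 273, 11, 21, 147] [507.2 283. ] [0.5792 0.0059 0.171 ]
[224, 373, 19, 21, 86] [232.2 384.1] [ 0.7407 -0.3012  0.171 ]
[236, 388, 19, 13, 73] [245.3 393.8] [ 0.7542 -0.285   0.171 ]
```

View pics/wrist3.png

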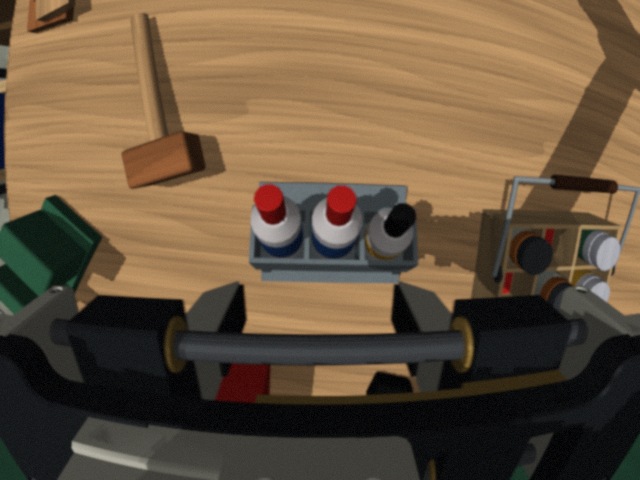

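```bash
python3 - <<'E'
from h import *
S=np.load("pics/scene0.npz");D=np.load("pics/side0.npz");W=np.load("pics/wrist3.npz")
for a,b,w in (((279.0,168.6),(382.6,268.6),(268.2,201.4)),((293.2,181.3),(361.3,257.4),(339.9,203.8))):
    p,e=tri([ray(S,*a),ray(D,*b),ray(W,*w,True)]);print(p.round(4),np.round(e,4))
    p,e=tri([ray(D,*b),ray(W,*w,True)]);print(' ',p.round(4),np.round(e,4))
    # model check: project ends of the cap
    th=np.radians(4.2);ax=np.array([-.5*np.cos(th),-.5*np.sin(th),.866]);p,e=tri([ray(S,*a),ray(D,*b),ray(W,*w,True)])
    for s in(-.024,.024):print('   end',proj(W,p+s*ax,True).round(1),proj(S,p+s*ax).round(1),proj(D,p+s*ax).round(1))
E
python3 - <<'E'
import cv2
a=cv2.imread("pics/wrist3.png")[175:290,240:430]; cv2.imwrite("pics/z5.png",cv2.resize(a,None,fx=4,fy=4,interpolation=cv2.INTER_CUBIC))
E
```

```text
[ 0.5161 -0.2641  0.1704] [0.0024 0.0024 0.0032]
  [ 0.5136 -0.2657  0.1742] [0.0016 0.0016]
   end [271.9 211.8] [276.7 174.4] [385.6 275.7]
   end [266.1 196.3] [281.8 161.2] [378.7 263.3]
[ 0.5115 -0.1943  0.1703] [0.002  0.0019 0.0025]
  [ 0.5091 -0.1962  0.174 ] [0.0006 0.0006]
   end [339.4 213.4] [290.8 187.3] [364.9 264.2]
   end [342.7 198. ] [296.3 174. ] [357.7 252. ]
```

View pics/z5.png

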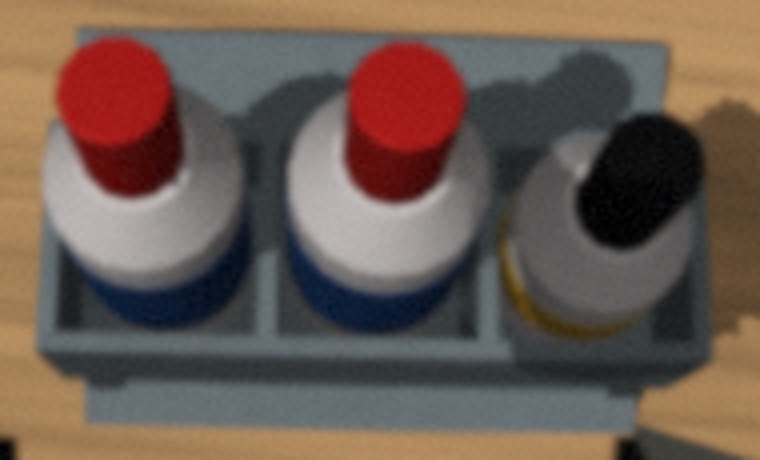

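Run:
```python
from h import *
W=np.load("pics/wrist3.npz");S=np.load("pics/scene0.npz");D=np.load("pics/side0.npz")
th=np.radians(4.2);ax=np.array([-.5*np.cos(th),-.5*np.sin(th),.866])
for u,v in ((268.75,198),(341.75,199.25)):
    for z in (.19,.194):
        p=onz(W,u,v,z,True); m=p-.02*ax; print(p.round(4),"grip20",m.round(4),"scene mid",proj(S,p-.024*ax).round(1),"side",proj(D,p-.024*ax).round(1))
```

```text
[ 0.5057 -0.2626  0.19  ] grip20 [ 0.5157 -0.2618  0.1727] scene mid [279.2 168.8] side [382.  269.4]
[ 0.5049 -0.2621  0.194 ] grip20 [ 0.5149 -0.2614  0.1767] scene mid [279.5 167.9] side [381.7 267.9]
[ 0.501  -0.1959  0.19  ] grip20 [ 0.511  -0.1951  0.1727] scene mid [293. 181.] side [362.  258.5]
[ 0.5003 -0.1962  0.194 ] grip20 [ 0.5103 -0.1955  0.1767] scene mid [293.1 180. ] side [361.8 257.2]
```

>>> send_rows --deltas '[{"hand": -0.1, "dx": -0.008, "dy": 0.02, "dz": 0.021, "turn": 1.1}, {"hand": -0.1, "dx": 0, "dy": 0.036, "dz": 0, "turn": 0}, {"hand": -0.1, "dx": 0, "dy": 0.036, "dz": 0, "turn": 0}, {"hand": -0.1, "dx": 0, "dy": 0.036, "dz": 0, "turn": 0}, {"hand": -0.1, "dx": 0, "dy": 0, "dz": 0, "turn": 0}, {"hand": -0.1, "dx": 0, "dy": 0, "dz": 0, "turn": 0}]'

```text
time: 3.47
tool_pos: [0.5097, -0.1954, 0.2381]
tool_rot: [[0.997, -0.003, -0.074], [0.074, 0.002, 0.997], [-0.003, -1.0, 0.002]]
ft_force: [0.3, 0.7, 1.4]
width: 0.0505
```

Run:
```python
from h import *
st();d=snap("wrist",4)
```

```text
t 3.47 pos [0.5097, -0.1954, 0.2381] yawz 94.24 tilt 0.21 F [0.3, 0.68, 1.42] w 0.0505
```

View pics/wrist4.png

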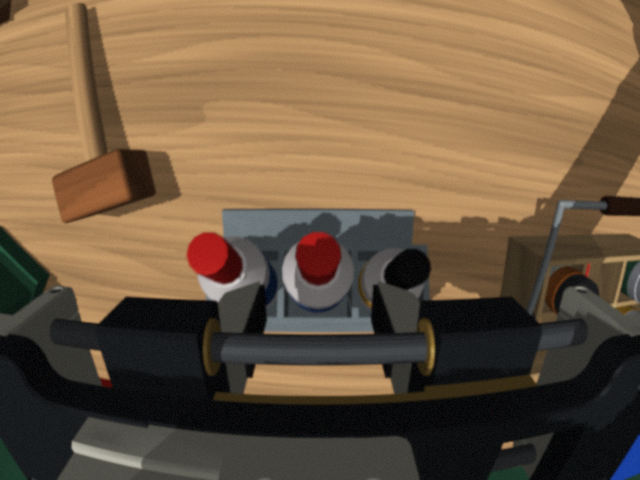

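The middle cap's top is at about (318,247), midway between the fingers, which are centred near col 320. I'll go down and close.

>>> send_rows --deltas '[{"hand": -0.1, "dx": 0.001, "dy": 0.03, "dz": 0, "turn": 0}, {"hand": -0.1, "dx": 0, "dy": 0.03, "dz": 0, "turn": 0}, {"hand": -0.1, "dx": 0, "dy": 0.023, "dz": 0, "turn": 0}, {"hand": -0.1, "dx": 0, "dy": 0, "dz": 0, "turn": 0}, {"hand": 1, "dx": 0, "dy": 0, "dz": 0, "turn": 0}, {"hand": 1, "dx": 0, "dy": 0, "dz": 0, "turn": 0}, {"hand": 1, "dx": 0, "dy": 0, "dz": 0, "turn": 0}, {"hand": 1, "dx": 0, "dy": 0, "dz": 0, "turn": 0}]' --newtons 30

```text
time: 4.18
tool_pos: [0.5129, -0.1981, 0.1581]
tool_rot: [[0.998, 0.004, -0.071], [0.071, -0.001, 0.998], [0.004, -1.0, -0.001]]
ft_force: [-0.1, 0.6, 0.5]
width: 0.0283
```

>>> send_rows --deltas '[{"hand": 1, "dx": 0, "dy": 0, "dz": 0, "turn": 0}, {"hand": 1, "dx": 0, "dy": 0, "dz": 0, "turn": 0}]'

```text
time: 4.35
tool_pos: [0.5126, -0.1977, 0.1579]
tool_rot: [[0.997, 0.003, -0.071], [0.071, -0.001, 0.997], [0.003, -1.0, -0.001]]
ft_force: [-1.3, 2.2, 6.3]
width: 0.0275
```

Run:
```python
from h import *
st();d=snap("wrist",5)
cv2.imwrite("pics/z6.png",cv2.resize(d["color"][200:400,180:460],None,fx=2.5,fy=2.5))
```

```text
t 4.35 pos [0.5126, -0.1977, 0.1579] yawz 94.07 tilt 0.18 F [-1.25, 2.16, 6.35] w 0.0275
```

View pics/z6.png

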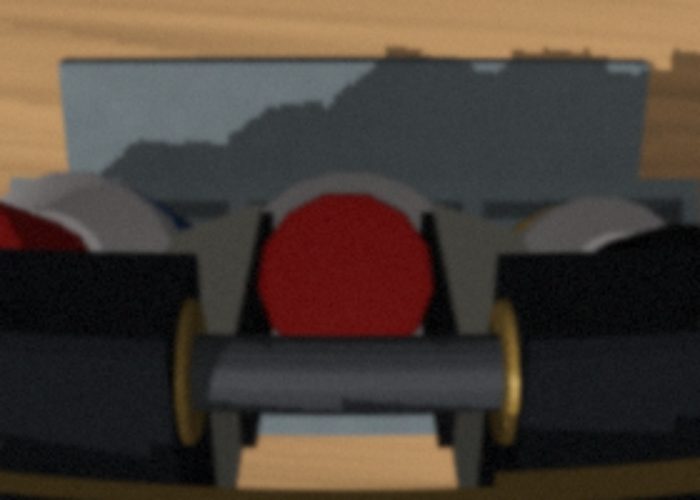

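The cap is gripped at 27.5 mm width. I'll draw the bottle out along its axis.

>>> send_rows --deltas '[{"hand": 1, "dx": -0.006, "dy": -0.0104, "dz": 0, "turn": 0}, {"hand": 1, "dx": -0.006, "dy": -0.0104, "dz": 0, "turn": 0}, {"hand": 1, "dx": -0.006, "dy": -0.0104, "dz": 0, "turn": 0}, {"hand": 1, "dx": -0.006, "dy": -0.0104, "dz": 0, "turn": 0}, {"hand": 1, "dx": -0.006, "dy": -0.0104, "dz": 0, "turn": 0}, {"hand": 1, "dx": -0.006, "dy": -0.0104, "dz": 0, "turn": 0}, {"hand": 1, "dx": -0.006, "dy": -0.0104, "dz": 0, "turn": 0}]'

```text
time: 4.98
tool_pos: [0.4673, -0.2009, 0.2292]
tool_rot: [[0.998, -0.002, -0.07], [0.07, 0.0, 0.998], [-0.002, -1.0, 0.0]]
ft_force: [0.0, -0.3, -3.3]
width: 0.0274
```

Run:
```python
from h import *
st();d=snap("side",6)
cv2.imwrite("pics/z7.png",cv2.resize(d["color"][190:340,280:480],None,fx=3.5,fy=3.5))
```

```text
t 4.98 pos [0.4673, -0.2009, 0.2292] yawz 94.0 tilt 0.13 F [0.01, -0.29, -3.34] w 0.0274
```

View pics/z7.png

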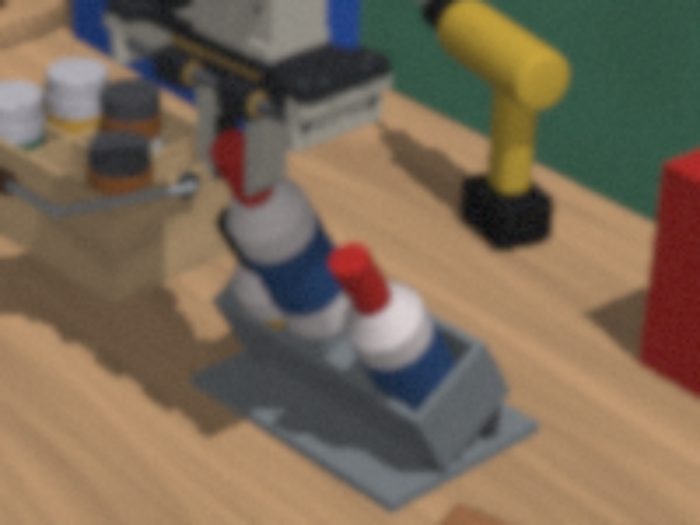

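The bottle is clear of its pocket and still leans 30°, with its cap near (240,165) in the crop. I'll bring it low over free bench in front of the rack and ease the grip so it swings upright.

>>> send_rows --deltas '[{"hand": 1, "dx": -0.01, "dy": -0.015, "dz": 0, "turn": 0}, {"hand": 1, "dx": -0.02, "dy": -0.005, "dz": 0, "turn": 0}, {"hand": 1, "dx": -0.025, "dy": 0, "dz": 0, "turn": 0}, {"hand": 1, "dx": -0.02, "dy": 0.02, "dz": 0, "turn": 0}, {"hand": 1, "dx": 0, "dy": 0.025, "dz": 0, "turn": 0}, {"hand": 1, "dx": 0, "dy": 0.025, "dz": 0, "turn": 0}, {"hand": 1, "dx": 0, "dy": 0.022, "dz": 0, "turn": 0}, {"hand": 1, "dx": 0, "dy": 0, "dz": 0, "turn": 0}]'

```text
time: 5.7
tool_pos: [0.3906, -0.2046, 0.1529]
tool_rot: [[0.998, -0.008, -0.07], [0.07, 0.004, 0.998], [-0.007, -1.0, 0.004]]
ft_force: [-0.2, 0.4, -2.4]
width: 0.027
```

>>> send_rows --deltas '[{"hand": 1, "dx": 0, "dy": 0, "dz": 0, "turn": 0}, {"hand": 1, "dx": 0, "dy": 0, "dz": 0, "turn": 0}, {"hand": 1, "dx": 0, "dy": 0, "dz": 0, "turn": 0}]' --newtons 8

```text
time: 5.95
tool_pos: [0.3956, -0.2065, 0.158]
tool_rot: [[0.998, 0.002, -0.07], [0.07, -0.001, 0.998], [0.002, -1.0, -0.001]]
ft_force: [-0.4, -0.3, -2.7]
width: 0.0276
```

Run:
```python
from h import *
st();d=snap("side",7)
cv2.imwrite("pics/z8.png",cv2.resize(d["color"][190:390,230:480],None,fx=3,fy=3))
```

```text
t 5.95 pos [0.3956, -0.2065, 0.158] yawz 94.04 tilt 0.13 F [-0.44, -0.31, -2.65] w 0.0276
```

View pics/z8.png

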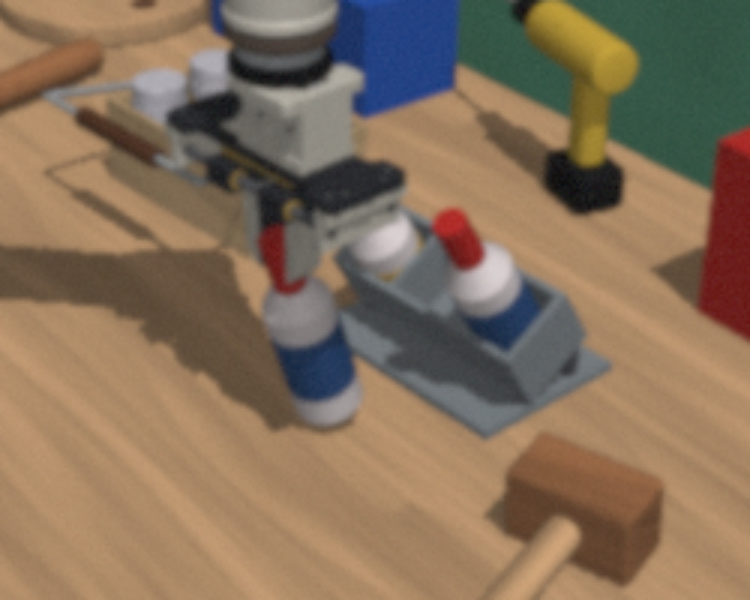

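The bottle has swung partly upright, to about 15° lean in the picture. I'll ease the grip a little more.

>>> send_rows --deltas '[{"hand": 1, "dx": 0, "dy": 0, "dz": 0, "turn": 0}, {"hand": 1, "dx": 0, "dy": 0, "dz": 0, "turn": 0}, {"hand": 1, "dx": 0, "dy": 0, "dz": 0, "turn": 0}, {"hand": 1, "dx": 0, "dy": 0, "dz": 0, "turn": 0}]' --newtons 5.5

```text
time: 6.33
tool_pos: [0.3946, -0.2061, 0.1568]
tool_rot: [[0.998, 0.0, -0.07], [0.07, -0.0, 0.998], [0.0, -1.0, -0.0]]
ft_force: [0.2, 0.6, -3.3]
width: 0.0275
```

Run:
```python
from h import *
st();d=snap("side",8)
cv2.imwrite("pics/z9.png",cv2.resize(d["color"][190:390,230:480],None,fx=3,fy=3))
```

```text
t 6.33 pos [0.3946, -0.2061, 0.1568] yawz 94.04 tilt 0.03 F [0.23, 0.63, -3.26] w 0.0275
```

View pics/z9.png

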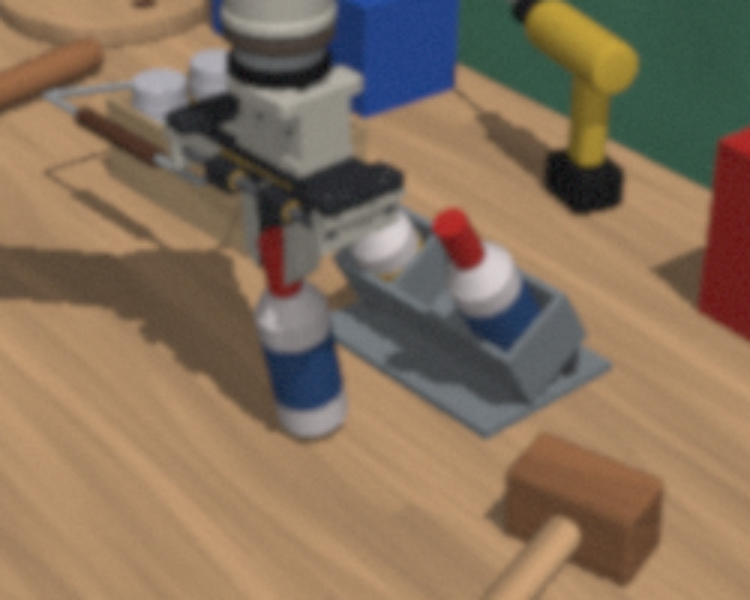

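The lean is now about 7°. I'll press the foot gently onto the bench to square it, release briefly, and regrip.

>>> send_rows --deltas '[{"hand": 1, "dx": 0, "dy": 0.006, "dz": 0, "turn": 0}, {"hand": 1, "dx": 0, "dy": 0.005, "dz": 0, "turn": 0}, {"hand": 1, "dx": 0, "dy": 0.005, "dz": 0, "turn": 0}, {"hand": 1, "dx": 0, "dy": 0.002, "dz": 0, "turn": 0}, {"hand": 1, "dx": 0, "dy": 0, "dz": 0, "turn": 0}]'

```text
time: 6.8
tool_pos: [0.3958, -0.2065, 0.1388]
tool_rot: [[0.998, 0.002, -0.071], [0.071, -0.001, 0.998], [0.002, -1.0, -0.001]]
ft_force: [-0.2, 0.5, 4.0]
width: 0.028
```

Run:
```python
from h import *
st();d=snap("side",9)
cv2.imwrite("pics/z10.png",cv2.resize(d["color"][190:390,230:480],None,fx=3,fy=3))
```

```text
t 6.8 pos [0.3958, -0.2065, 0.1388] yawz 94.04 tilt 0.13 F [-0.2, 0.49, 3.96] w 0.028
```

View pics/z10.png

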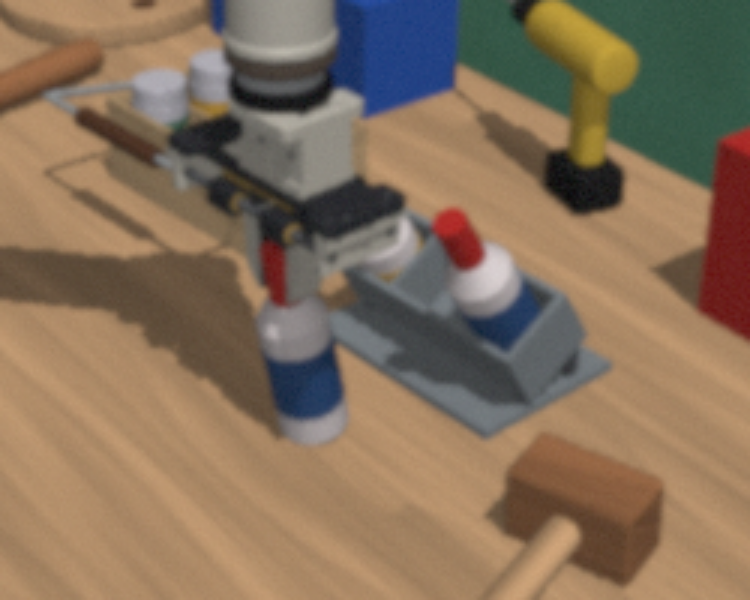

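>>> send_rows --deltas '[{"hand": 0.15, "dx": 0, "dy": 0, "dz": 0, "turn": 0}, {"hand": 0.15, "dx": 0, "dy": 0, "dz": 0, "turn": 0}, {"hand": 0.15, "dx": 0, "dy": 0, "dz": 0, "turn": 0}, {"hand": 1, "dx": 0, "dy": 0, "dz": 0, "turn": 0}, {"hand": 1, "dx": 0, "dy": 0, "dz": 0, "turn": 0}, {"hand": 1, "dx": 0, "dy": 0, "dz": 0, "turn": 0}, {"hand": 1, "dx": 0, "dy": 0, "dz": 0, "turn": 0}]' --newtons 25

```text
time: 7.43
tool_pos: [0.3944, -0.206, 0.1384]
tool_rot: [[0.998, -0.0, -0.07], [0.07, 0.0, 0.998], [-0.0, -1.0, 0.0]]
ft_force: [-0.0, -0.7, -0.6]
width: 0.0168
```

Run:
```python
from h import *
st();d=snap("side",10);snap("wrist",10)
cv2.imwrite("pics/z11.png",cv2.resize(d["color"][190:390,230:480],None,fx=3,fy=3))
```

```text
t 7.43 pos [0.3944, -0.206, 0.1384] yawz 94.04 tilt 0.01 F [-0.02, -0.73, -0.6] w 0.0168
```

View pics/z11.png

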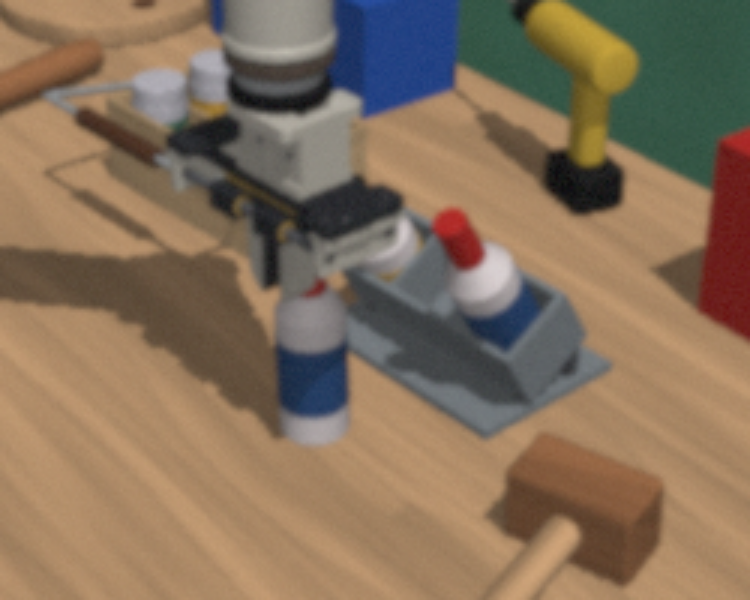

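View pics/wrist10.png

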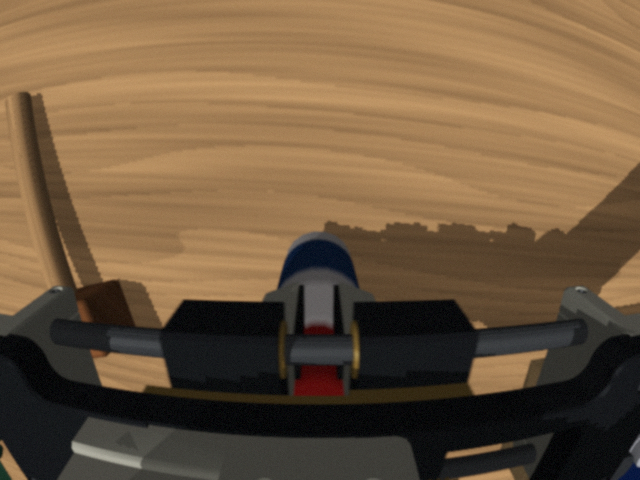

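The bottle now stands upright on the bench, and its cap sits about 20 mm ahead (+x) of the pads, which closed on its edge at 17 mm width. I'll open and re-measure.

>>> send_rows --deltas '[{"hand": -0.1, "dx": 0, "dy": 0, "dz": 0, "turn": 0}, {"hand": -0.1, "dx": 0, "dy": 0, "dz": 0, "turn": 0}, {"hand": -0.1, "dx": 0, "dy": 0, "dz": 0, "turn": 0}, {"hand": -0.1, "dx": 0, "dy": 0, "dz": 0, "turn": 0}]'

```text
time: 7.87
tool_pos: [0.3945, -0.206, 0.1385]
tool_rot: [[0.998, 0.0, -0.071], [0.071, 0.0, 0.998], [0.0, -1.0, 0.0]]
ft_force: [-0.5, 0.8, -0.0]
width: 0.0313
```

Run:
```python
from h import *
st();d=snap("side",11);snap("wrist",11);snap("scene",11)
a=np.hstack([cv2.resize(d["color"][190:390,230:480],None,fx=2,fy=2)])
cv2.imwrite("pics/z12.png",a)
```

```text
t 7.87 pos [0.3945, -0.206, 0.1385] yawz 94.04 tilt 0.0 F [-0.54, 0.75, -0.03] w 0.0313
```

View pics/z12.png

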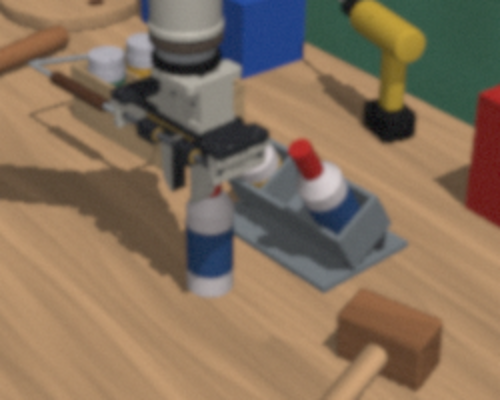

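View pics/wrist11.png

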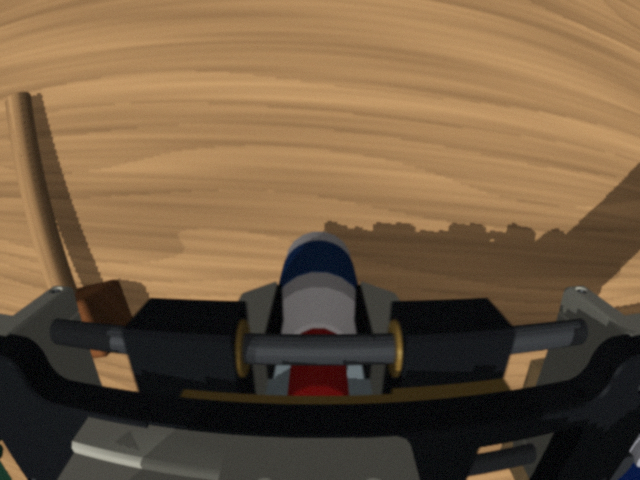

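Run:
```python
from h import *
D=np.load("pics/side11.npz");S=np.load("pics/scene11.npz")
h=cv2.cvtColor(D["color"],cv2.COLOR_BGR2HSV);m=((h[...,0]>100)&(h[...,0]<125)&(h[...,1]>120)).astype(np.uint8);m[:,:310]=0;m[:,365:]=0;m[:300]=0;m[:335]*=1;m[345:]=0
ys,xs=np.nonzero(m);print(xs.min(),xs.max(),ys.min(),ys.max(),xs.mean(),ys.mean())
o,w=ray(D,(xs.min()+xs.max())/2,ys.mean())
# intersect with vertical plane y = -0.206 + slope along tool: cap centre = (0.3945+s*.9975,-0.206+s*.07)
A=np.array([[.9975,-w[0]],[.07,-w[1]]]);b=o[:2]-np.array([.3945,-.206]);s,t=np.linalg.solve(A,b);print("s",s,"z",(o+t*w)[2])
cv2.imwrite("pics/z13.png",cv2.resize(S["color"][150:290,230:370],None,fx=4,fy=4))
```

```text
324 344 307 327 334.46419098143235 317.0
s 0.02980674791013029 z 0.044656022759737124
```

View pics/z13.png

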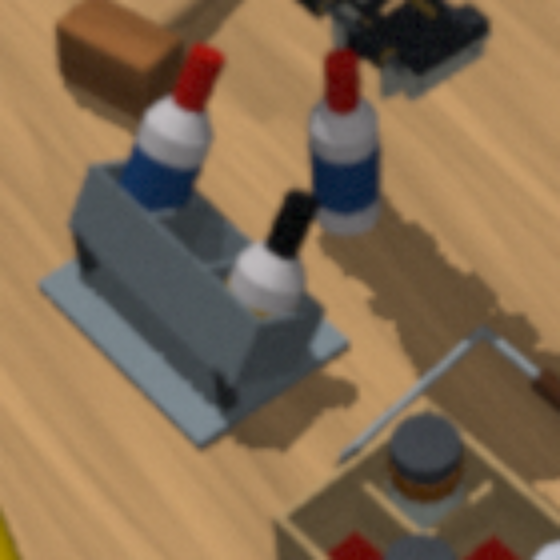

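In the scene crop the bottle stands free and upright, with its cap at about (342,80), which is (315.5,170) in the full image.

Run:
```python
from h import *
S=np.load("pics/scene11.npz")
for s,c,m in redblobs(S["color"],60): 
    if 300<c[0]<330 and c[1]<200: p=onz(S,*c,.155);q=p[:2]-[.3945,-.206];print(c,p.round(4),"dx",q@[.9975,.07],"dz",q@[-.07,.9975])
p=onz(S,230+347/4,150+225/4,.0);print(p.round(4))
```

```text
[315.12745098 169.51960784] [ 0.4247 -0.2036  0.155 ] dx 0.030253767292996538 dz 0.00032041694345006196
[ 0.4343 -0.1878 -0.    ]
```

>>> send_rows --deltas '[{"hand": -0.1, "dx": 0, "dy": 0, "dz": 0, "turn": 0}, {"hand": -0.1, "dx": 0.01, "dy": 0, "dz": 0, "turn": 0}, {"hand": -0.1, "dx": 0.01, "dy": 0, "dz": 0, "turn": 0}, {"hand": -0.1, "dx": 0.01, "dy": 0, "dz": 0, "turn": 0}, {"hand": -0.1, "dx": 0, "dy": 0, "dz": 0, "turn": 0}, {"hand": 1, "dx": 0, "dy": 0, "dz": 0, "turn": 0}, {"hand": 1, "dx": 0, "dy": 0, "dz": 0, "turn": 0}, {"hand": 1, "dx": 0, "dy": 0, "dz": 0, "turn": 0}]' --newtons 30

```text
time: 8.68
tool_pos: [0.4239, -0.2038, 0.1383]
tool_rot: [[0.998, -0.001, -0.07], [0.07, 0.0, 0.998], [-0.001, -1.0, 0.0]]
ft_force: [0.3, -0.0, 0.1]
width: 0.0352
```

>>> send_rows --deltas '[{"hand": 1, "dx": 0, "dy": 0, "dz": 0, "turn": 0}, {"hand": 1, "dx": 0, "dy": 0, "dz": 0, "turn": 0}, {"hand": 1, "dx": 0, "dy": 0, "dz": 0, "turn": 0}]'

```text
time: 8.93
tool_pos: [0.424, -0.204, 0.1384]
tool_rot: [[0.998, -0.0, -0.07], [0.07, 0.0, 0.998], [-0.0, -1.0, 0.0]]
ft_force: [0.3, -1.1, -0.9]
width: 0.0276
```

Run:
```python
from h import *
st();S=snap("scene",12);snap("wrist",12)
for s,c,m in redblobs(S["color"],40): 
    if 300<c[0]<330 and c[1]<200: p=onz(S,*c,.155);print(c,p.round(4))
```

```text
t 8.93 pos [0.424, -0.204, 0.1384] yawz 94.02 tilt 0.03 F [0.35, -1.07, -0.93] w 0.0276
```

View pics/wrist12.png

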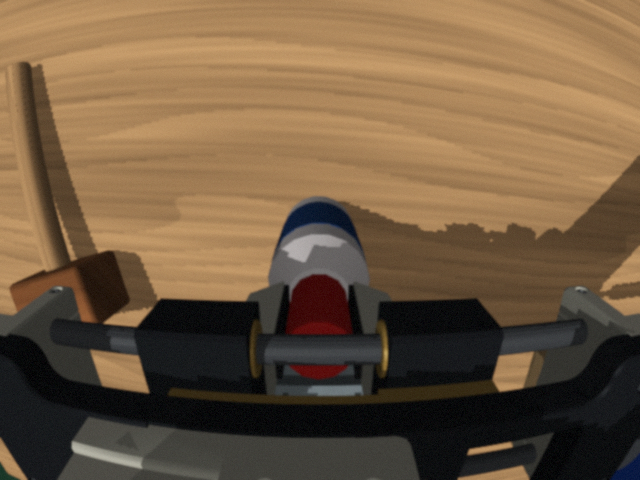

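The grip is square on the cap at 27.6 mm. I'll lift and carry it to above the far pad.

>>> send_rows --deltas '[{"hand": 1, "dx": 0, "dy": -0.015, "dz": 0, "turn": 0}, {"hand": 1, "dx": 0, "dy": -0.03, "dz": 0, "turn": 0}, {"hand": 1, "dx": 0, "dy": -0.035, "dz": 0, "turn": 0}, {"hand": 1, "dx": 0, "dy": -0.035, "dz": 0, "turn": 0}, {"hand": 1, "dx": 0, "dy": -0.035, "dz": 0, "turn": 0}, {"hand": 1, "dx": 0.008, "dy": -0.03, "dz": 0.01, "turn": 0}, {"hand": 1, "dx": 0.02, "dy": 0, "dz": 0.024, "turn": 0}, {"hand": 1, "dx": 0.02, "dy": 0, "dz": 0.024, "turn": 0}]'

```text
time: 9.7
tool_pos: [0.4693, -0.1435, 0.321]
tool_rot: [[0.998, 0.005, -0.066], [0.066, -0.002, 0.998], [0.005, -1.0, -0.002]]
ft_force: [1.2, -0.2, -3.1]
width: 0.0275
```

>>> send_rows --deltas '[{"hand": 1, "dx": 0.02, "dy": 0, "dz": 0.024, "turn": 0}, {"hand": 1, "dx": 0.02, "dy": 0, "dz": 0.024, "turn": 0}, {"hand": 1, "dx": 0.02, "dy": 0, "dz": 0.024, "turn": 0}, {"hand": 1, "dx": 0.02, "dy": 0, "dz": 0.024, "turn": 0}, {"hand": 1, "dx": 0.02, "dy": 0, "dz": 0.024, "turn": 0}, {"hand": 1, "dx": 0.02, "dy": 0, "dz": 0.024, "turn": 0}, {"hand": 1, "dx": 0.02, "dy": 0, "dz": 0.024, "turn": 0}, {"hand": 1, "dx": 0.02, "dy": 0, "dz": 0.024, "turn": 0}]'

```text
time: 10.37
tool_pos: [0.6145, 0.0613, 0.3177]
tool_rot: [[0.998, -0.002, -0.07], [0.07, -0.0, 0.998], [-0.002, -1.0, -0.0]]
ft_force: [0.2, 0.0, -3.1]
width: 0.0272
```

>>> send_rows --deltas '[{"hand": 1, "dx": 0.015, "dy": 0, "dz": 0.018, "turn": -0.6}, {"hand": 1, "dx": 0.005, "dy": 0, "dz": 0.009, "turn": -0.6}, {"hand": 1, "dx": 0, "dy": 0, "dz": 0, "turn": 0}, {"hand": 1, "dx": 0, "dy": 0, "dz": 0, "turn": 0}, {"hand": 1, "dx": 0, "dy": 0, "dz": 0, "turn": 0}]'

```text
time: 10.78
tool_pos: [0.6316, 0.0863, 0.3181]
tool_rot: [[0.996, -0.001, -0.089], [0.089, -0.002, 0.996], [-0.001, -1.0, -0.002]]
ft_force: [0.3, 0.9, -2.2]
width: 0.0278
```

Run:
```python
from h import *
st();S=snap("scene",13);snap("wrist",13);D=snap("side",13)
cv2.imwrite("pics/z14.png",np.hstack([cv2.resize(D["color"][100:280,230:400],None,fx=2,fy=2),cv2.resize(S["color"][190:370,255:425],None,fx=2,fy=2)]))
```

```text
t 10.78 pos [0.6316, 0.0863, 0.3181] yawz 95.12 tilt 0.12 F [0.33, 0.91, -2.22] w 0.0278
```

View pics/wrist13.png

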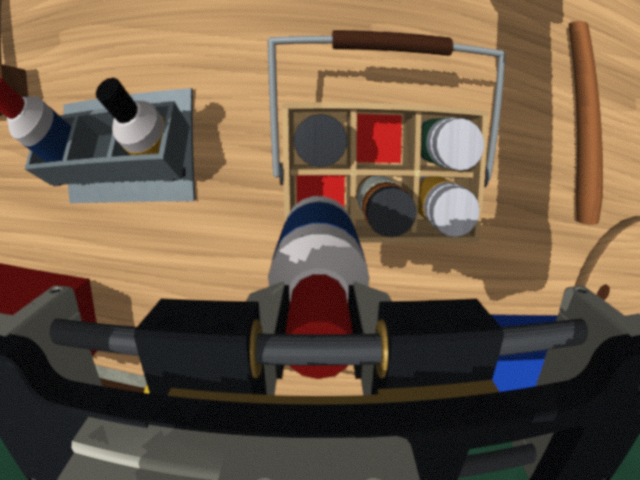

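View pics/z14.png

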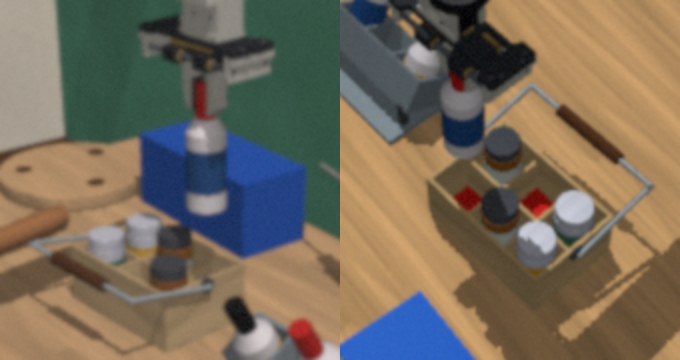

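The bottle hangs upright above the far cell. In the wrist view the near pad shows at (380,138). I'll use it to refine the carrier pose.

Run:
```python
from h import *
d=np.load("pics/wrist13.npz")
for s,c,m in redblobs(d["color"],60):
    if not(280<c[0]<420 and c[1]<210): continue
    ys,xs=np.nonzero(m)
    q=cv2.boxPoints(cv2.minAreaRect(np.c_[xs,ys].astype(np.float32)))
    P=np.array([onz(d,u,v,.0075,True)[:2] for u,v in q]);print(s.tolist(),"ctr",P.mean(0).round(4),"sides",np.linalg.norm(np.diff(P,axis=0),axis=1).round(4),P.round(4).tolist())
cv2.imwrite("pics/z15.png",cv2.resize(d["color"][90:245,265:510],None,fx=3,fy=3))
```

```text
[357, 114, 45, 49, 2111] ctr [0.5543 0.1553] sides [0.0559 0.0616 0.0568] [[0.5273, 0.1243], [0.5204, 0.1798], [0.5816, 0.1867], [0.5878, 0.1303]]
[296, 176, 49, 30, 1063] ctr [0.6287 0.0871] sides [0.0377 0.0608 0.0377] [[0.6502, 0.058], [0.6126, 0.0552], [0.6073, 0.1157], [0.6447, 0.1195]]
```

View pics/z15.png

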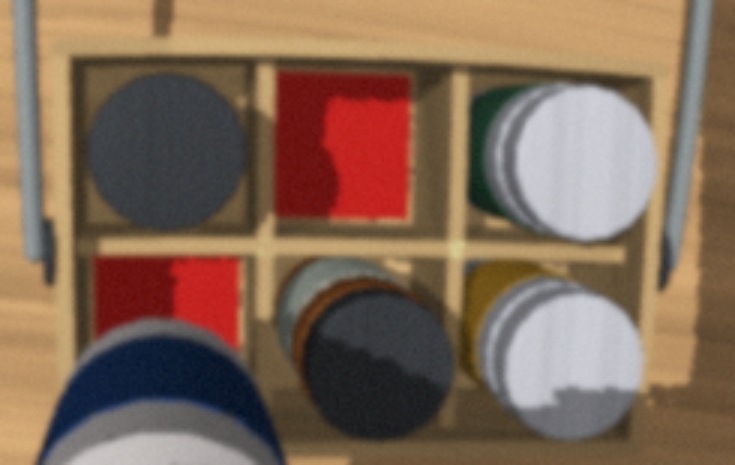

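>>> send_rows --deltas '[{"hand": 1, "dx": 0, "dy": 0.02, "dz": 0.0015, "turn": 0}, {"hand": 1, "dx": 0, "dy": 0.03, "dz": 0, "turn": 0}, {"hand": 1, "dx": 0, "dy": 0.02, "dz": 0, "turn": 0}, {"hand": 1, "dx": 0, "dy": 0, "dz": 0, "turn": 0}, {"hand": 1, "dx": 0, "dy": 0, "dz": 0, "turn": 0}]'

```text
time: 11.35
tool_pos: [0.6312, 0.0888, 0.2479]
tool_rot: [[0.996, -0.002, -0.09], [0.09, -0.001, 0.996], [-0.002, -1.0, -0.001]]
ft_force: [0.6, 0.6, -3.2]
width: 0.0275
```

Run:
```python
from h import *
s=st();S=snap("scene",14);D=snap("side",14)
tp=np.array(s["tool_pos"]);foot=np.array([.6325,.0882,tp[2]-.1384])
# label centroid in both -> expected axis
for n,d in(("scene",S),("side",D)):
    print(n,"foot",proj(d,foot).round(1),"cap",proj(d,foot+[0,0,.154]).round(1),"body45",proj(d,foot+[0,0,.06]).round(1),"pad",proj(d,[.6325,.0882,.0075]).round(1))
cv2.imwrite("pics/z16.png",np.hstack([cv2.resize(D["color"][150:280,250:380],None,fx=3,fy=3),cv2.resize(S["color"][220:350,280:410],None,fx=3,fy=3)]))
```

```text
t 11.35 pos [0.6312, 0.0888, 0.2479] yawz 95.17 tilt 0.14 F [0.61, 0.6, -3.25] w 0.0275
scene foot [317.4 275. ] cap [316.1 242.4] body45 [316.9 262.9] pad [318.1 294. ]
side foot [332.3 226. ] cap [331.9 175.3] body45 [332.1 206.8] pad [332.5 257. ]
```

View pics/z16.png

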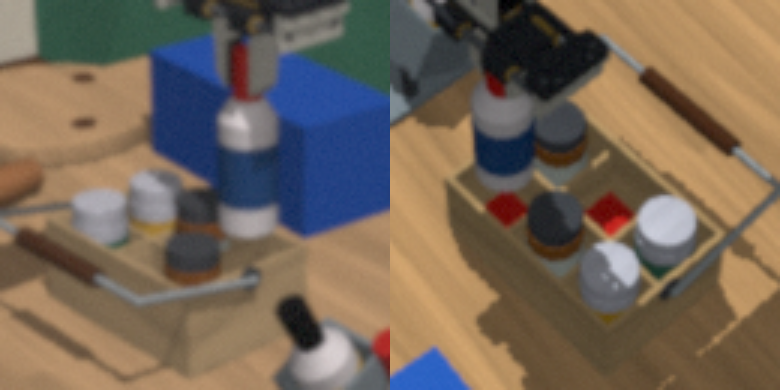

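The bottle lines up over the far cell in both views. I'll lower it in.

>>> send_rows --deltas '[{"hand": 1, "dx": 0.0005, "dy": 0.012, "dz": -0.0005, "turn": 0}, {"hand": 1, "dx": 0, "dy": 0.012, "dz": 0, "turn": 0}, {"hand": 1, "dx": 0, "dy": 0.012, "dz": 0, "turn": 0}, {"hand": 1, "dx": 0, "dy": 0.012, "dz": 0, "turn": 0}]'

```text
time: 11.78
tool_pos: [0.6323, 0.0895, 0.1991]
tool_rot: [[0.996, -0.001, -0.091], [0.091, -0.0, 0.996], [-0.001, -1.0, -0.0]]
ft_force: [-0.4, 0.5, -2.5]
width: 0.0274
```

>>> send_rows --deltas '[{"hand": 1, "dx": 0, "dy": 0.012, "dz": 0, "turn": 0}, {"hand": 1, "dx": 0, "dy": 0.012, "dz": 0, "turn": 0}, {"hand": 1, "dx": 0, "dy": 0.012, "dz": 0, "turn": 0}, {"hand": 1, "dx": 0, "dy": 0, "dz": 0, "turn": 0}]'

```text
time: 12.12
tool_pos: [0.6305, 0.0892, 0.1608]
tool_rot: [[0.996, -0.005, -0.091], [0.091, -0.001, 0.996], [-0.006, -1.0, -0.0]]
ft_force: [-0.8, -0.7, -3.6]
width: 0.0276
```

>>> send_rows --deltas '[{"hand": 1, "dx": 0, "dy": 0.006, "dz": 0, "turn": 0}, {"hand": 1, "dx": 0, "dy": 0.005, "dz": 0, "turn": 0}, {"hand": 1, "dx": 0, "dy": 0.004, "dz": 0, "turn": 0}, {"hand": 1, "dx": 0, "dy": 0.001, "dz": 0, "turn": 0}, {"hand": 1, "dx": 0, "dy": 0, "dz": 0, "turn": 0}]'

```text
time: 12.53
tool_pos: [0.6326, 0.0896, 0.1484]
tool_rot: [[0.996, -0.0, -0.091], [0.091, -0.0, 0.996], [-0.0, -1.0, 0.0]]
ft_force: [0.2, -0.2, -3.6]
width: 0.0275
```

>>> send_rows --deltas '[{"hand": 1, "dx": 0, "dy": 0.002, "dz": 0, "turn": 0}, {"hand": 1, "dx": 0, "dy": 0.002, "dz": 0, "turn": 0}, {"hand": 1, "dx": 0, "dy": 0, "dz": 0, "turn": 0}]'

```text
time: 12.78
tool_pos: [0.6336, 0.0897, 0.1459]
tool_rot: [[0.996, 0.002, -0.091], [0.091, 0.0, 0.996], [0.002, -1.0, -0.0]]
ft_force: [-0.7, -0.5, 2.7]
width: 0.0275
```

Contact is made (+2.7 N). I'll release and check.

>>> send_rows --deltas '[{"hand": 0, "dx": 0, "dy": 0, "dz": 0, "turn": 0}, {"hand": 0, "dx": 0, "dy": 0, "dz": 0, "turn": 0}, {"hand": 0, "dx": 0, "dy": 0, "dz": 0, "turn": 0}, {"hand": 0, "dx": 0, "dy": 0, "dz": 0, "turn": 0}, {"hand": 0, "dx": 0, "dy": 0, "dz": 0, "turn": 0}]'

```text
time: 13.2
tool_pos: [0.6326, 0.0896, 0.1444]
tool_rot: [[0.996, -0.0, -0.091], [0.091, 0.0, 0.996], [-0.0, -1.0, 0.0]]
ft_force: [-0.2, 0.6, -0.4]
width: 0.0456
```

>>> send_rows --deltas '[{"hand": 0, "dx": 0, "dy": -0.02, "dz": 0, "turn": 0}, {"hand": 0, "dx": 0, "dy": -0.035, "dz": 0, "turn": 0}, {"hand": 0, "dx": 0, "dy": -0.04, "dz": 0, "turn": 0}, {"hand": 0, "dx": 0, "dy": -0.04, "dz": 0, "turn": 0}, {"hand": 0, "dx": 0, "dy": -0.04, "dz": 0, "turn": 0}, {"hand": 0, "dx": 0, "dy": -0.02, "dz": -0.03, "turn": 0}, {"hand": 0, "dx": 0, "dy": 0, "dz": -0.02, "turn": 0}]'

```text
time: 13.78
tool_pos: [0.6402, 0.0401, 0.3468]
tool_rot: [[0.996, 0.011, -0.094], [0.094, 0.0, 0.996], [0.011, -1.0, -0.001]]
ft_force: [0.7, -0.7, 0.7]
width: 0.0462
```

Run:
```python
from h import *
s=st();S=snap("scene",15);D=snap("side",15);d=snap("wrist",15)
cv2.imwrite("pics/z17.png",np.hstack([cv2.resize(D["color"][150:280,250:380],None,fx=3,fy=3),cv2.resize(S["color"][220:350,280:410],None,fx=3,fy=3)]))
for n,q in(("scene",S),("side",D)):
  for b,c,m in redblobs(q["color"],40):
    if 300<c[0]<345 and 170<c[1]<330: print(n,b.tolist(),c.round(1),onz(q,*c,.1615).round(4))
```

```text
t 13.78 pos [0.6402, 0.0401, 0.3468] yawz 95.37 tilt 0.65 F [0.67, -0.72, 0.72] w 0.0462
scene [313, 257, 9, 17, 129] [317. 265.] [0.6334 0.0894 0.1615]
side [329, 200, 8, 16, 122] [332.5 207.5] [0.641  0.0981 0.1615]
```

View pics/z17.png

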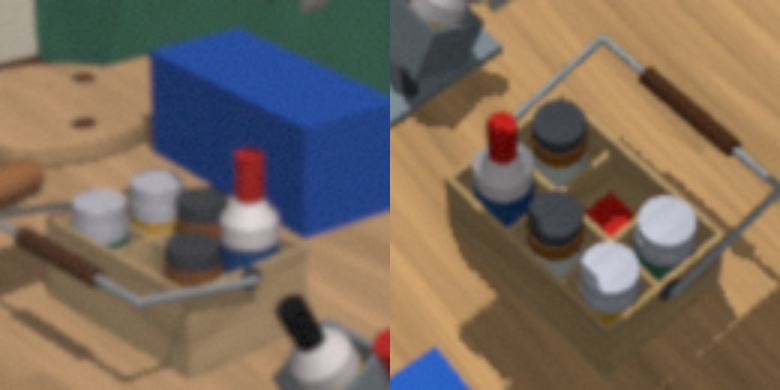

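View pics/wrist15.png

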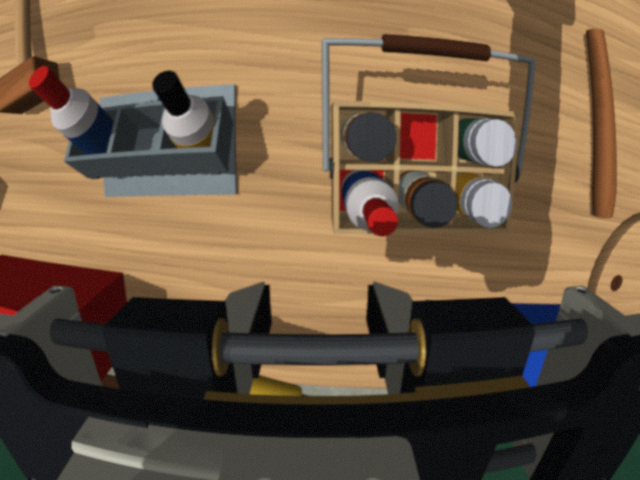

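The first bottle stands upright and released: side cap at about (332,207), scene cap at (317,265). Now for the second bottle.

>>> send_rows --deltas '[{"hand": -0.1, "dx": -0.017, "dy": 0, "dz": -0.0322, "turn": 0}, {"hand": -0.1, "dx": -0.017, "dy": 0, "dz": -0.0322, "turn": 0}, {"hand": -0.1, "dx": -0.017, "dy": 0, "dz": -0.0322, "turn": 0}, {"hand": -0.1, "dx": -0.017, "dy": 0, "dz": -0.0322, "turn": 0}, {"hand": -0.1, "dx": -0.017, "dy": 0, "dz": -0.0322, "turn": 0}, {"hand": -0.1, "dx": -0.017, "dy": 0, "dz": -0.0322, "turn": 0}, {"hand": -0.1, "dx": -0.017, "dy": 0, "dz": -0.0322, "turn": 0}, {"hand": -0.1, "dx": -0.017, "dy": 0, "dz": -0.0322, "turn": 0}]'

```text
time: 14.6
tool_pos: [0.5245, -0.2291, 0.3387]
tool_rot: [[0.996, -0.001, -0.093], [0.093, 0.001, 0.996], [-0.001, -1.0, 0.001]]
ft_force: [0.1, -0.5, 0.2]
width: 0.0503
```

>>> send_rows --deltas '[{"hand": -0.1, "dx": -0.017, "dy": 0.01, "dz": -0.032, "turn": 1.1}, {"hand": -0.1, "dx": 0, "dy": 0.035, "dz": 0, "turn": 0}, {"hand": -0.1, "dx": 0, "dy": 0.035, "dz": 0, "turn": 0}, {"hand": -0.1, "dx": 0, "dy": 0.03, "dz": 0, "turn": 0}, {"hand": -0.1, "dx": 0, "dy": 0, "dz": 0, "turn": 0}, {"hand": -0.1, "dx": 0, "dy": 0, "dz": 0, "turn": 0}, {"hand": -0.1, "dx": 0, "dy": 0, "dz": 0, "turn": 0}]'

```text
time: 15.18
tool_pos: [0.5125, -0.2621, 0.2308]
tool_rot: [[0.997, 0.001, -0.073], [0.073, -0.0, 0.997], [0.001, -1.0, -0.0]]
ft_force: [0.1, 0.1, 0.3]
width: 0.0505
```

Run:
```python
from h import *
s=st();d=snap("wrist",16);D=snap("side",16)
cv2.imwrite("pics/z18.png",cv2.resize(d["color"][200:360,180:460],None,fx=2.5,fy=2.5))
```

```text
t 15.18 pos [0.5125, -0.2621, 0.2308] yawz 94.21 tilt 0.08 F [0.12, 0.08, 0.26] w 0.0505
```

View pics/z18.png

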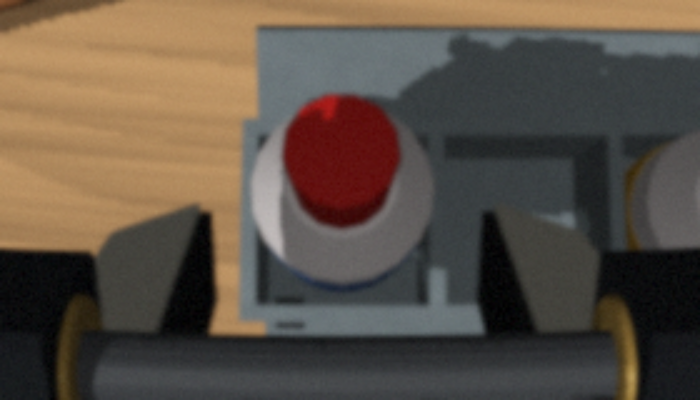

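The cap's top is at about (317,260) in the full image, midway between the fingers. I'll go down, close and draw it out.

>>> send_rows --deltas '[{"hand": -0.1, "dx": 0.003, "dy": 0.03, "dz": 0, "turn": 0}, {"hand": -0.1, "dx": 0, "dy": 0.03, "dz": 0, "turn": 0}, {"hand": -0.1, "dx": 0, "dy": 0.015, "dz": 0, "turn": 0}, {"hand": -0.1, "dx": 0, "dy": 0, "dz": 0, "turn": 0}, {"hand": 1, "dx": 0, "dy": 0, "dz": 0, "turn": 0}, {"hand": 1, "dx": 0, "dy": 0, "dz": 0, "turn": 0}, {"hand": 1, "dx": 0, "dy": 0, "dz": 0, "turn": 0}, {"hand": 1, "dx": 0, "dy": 0, "dz": 0, "turn": 0}]' --newtons 30

```text
time: 15.95
tool_pos: [0.5155, -0.263, 0.1564]
tool_rot: [[0.997, 0.003, -0.072], [0.072, -0.001, 0.997], [0.003, -1.0, -0.002]]
ft_force: [-0.9, -0.2, 0.0]
width: 0.0289
```

>>> send_rows --deltas '[{"hand": 1, "dx": 0, "dy": 0, "dz": 0, "turn": 0}, {"hand": 1, "dx": 0, "dy": 0, "dz": 0, "turn": 0}]'

```text
time: 16.12
tool_pos: [0.5153, -0.263, 0.1563]
tool_rot: [[0.997, 0.003, -0.072], [0.072, -0.001, 0.997], [0.002, -1.0, -0.002]]
ft_force: [-1.0, 0.0, 6.8]
width: 0.0273
```

>>> send_rows --deltas '[{"hand": 1, "dx": -0.006, "dy": -0.0104, "dz": 0, "turn": 0}, {"hand": 1, "dx": -0.006, "dy": -0.0104, "dz": 0, "turn": 0}, {"hand": 1, "dx": -0.006, "dy": -0.0104, "dz": 0, "turn": 0}, {"hand": 1, "dx": -0.006, "dy": -0.0104, "dz": 0, "turn": 0}, {"hand": 1, "dx": -0.006, "dy": -0.0104, "dz": 0, "turn": 0}, {"hand": 1, "dx": -0.006, "dy": -0.0104, "dz": 0, "turn": 0}, {"hand": 1, "dx": -0.006, "dy": -0.0104, "dz": 0, "turn": 0}, {"hand": 1, "dx": -0.01, "dy": -0.015, "dz": 0, "turn": 0}]'

```text
time: 16.78
tool_pos: [0.4606, -0.2657, 0.2423]
tool_rot: [[0.997, -0.003, -0.072], [0.072, 0.001, 0.997], [-0.003, -1.0, 0.001]]
ft_force: [-0.0, -0.0, -3.3]
width: 0.0276
```

>>> send_rows --deltas '[{"hand": 1, "dx": -0.02, "dy": -0.005, "dz": 0.015, "turn": 0}, {"hand": 1, "dx": -0.025, "dy": 0, "dz": 0.025, "turn": 0}, {"hand": 1, "dx": -0.02, "dy": 0.02, "dz": 0.02, "turn": 0}, {"hand": 1, "dx": 0, "dy": 0.025, "dz": 0, "turn": 0}, {"hand": 1, "dx": 0, "dy": 0.025, "dz": 0, "turn": 0}, {"hand": 1, "dx": 0, "dy": 0.02, "dz": 0, "turn": 0}, {"hand": 1, "dx": 0, "dy": 0, "dz": 0, "turn": 0}]'

```text
time: 17.37
tool_pos: [0.3892, -0.2096, 0.1543]
tool_rot: [[0.997, -0.008, -0.072], [0.072, 0.003, 0.997], [-0.007, -1.0, 0.004]]
ft_force: [-0.9, 0.6, -3.1]
width: 0.0276
```

>>> send_rows --deltas '[{"hand": 1, "dx": 0, "dy": 0, "dz": 0, "turn": 0}, {"hand": 1, "dx": 0, "dy": 0, "dz": 0, "turn": 0}, {"hand": 1, "dx": 0, "dy": 0, "dz": 0, "turn": 0}]' --newtons 8

```text
time: 17.62
tool_pos: [0.3942, -0.2117, 0.1588]
tool_rot: [[0.997, 0.002, -0.072], [0.072, -0.001, 0.997], [0.002, -1.0, -0.001]]
ft_force: [-0.7, 0.5, -3.2]
width: 0.0279
```

Run:
```python
from h import *
st();d=snap("side",17)
cv2.imwrite("pics/z19.png",cv2.resize(d["color"][190:390,230:480],None,fx=3,fy=3))
```

```text
t 17.62 pos [0.3942, -0.2117, 0.1588] yawz 94.12 tilt 0.14 F [-0.7, 0.47, -3.21] w 0.0279
```

View pics/z19.png

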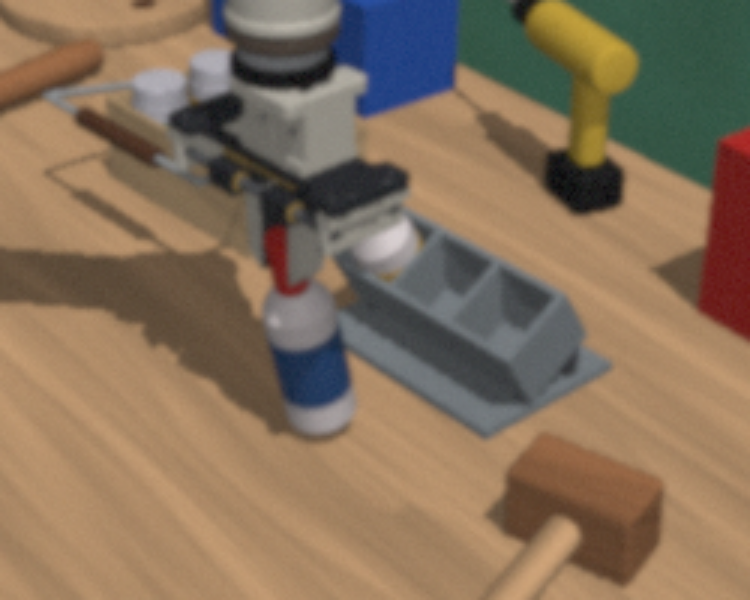

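>>> send_rows --deltas '[{"hand": 1, "dx": 0, "dy": 0, "dz": 0, "turn": 0}, {"hand": 1, "dx": 0, "dy": 0, "dz": 0, "turn": 0}, {"hand": 1, "dx": 0, "dy": 0, "dz": 0, "turn": 0}, {"hand": 1, "dx": 0, "dy": 0, "dz": 0, "turn": 0}, {"hand": 1, "dx": 0, "dy": 0, "dz": 0, "turn": 0}, {"hand": 1, "dx": 0, "dy": 0, "dz": 0, "turn": 0}, {"hand": 1, "dx": 0, "dy": 0, "dz": 0, "turn": 0}]' --newtons 5

```text
time: 18.25
tool_pos: [0.3933, -0.211, 0.1573]
tool_rot: [[0.997, -0.0, -0.072], [0.072, 0.0, 0.997], [-0.0, -1.0, 0.0]]
ft_force: [0.7, 0.1, -3.1]
width: 0.0277
```

>>> send_rows --deltas '[{"hand": 1, "dx": 0, "dy": 0.006, "dz": 0, "turn": 0}, {"hand": 1, "dx": 0, "dy": 0.005, "dz": 0, "turn": 0}, {"hand": 1, "dx": 0, "dy": 0.004, "dz": 0, "turn": 0}, {"hand": 1, "dx": 0, "dy": 0.003, "dz": 0, "turn": 0}, {"hand": 1, "dx": 0, "dy": 0, "dz": 0, "turn": 0}]'

```text
time: 18.67
tool_pos: [0.395, -0.2114, 0.1398]
tool_rot: [[0.997, 0.003, -0.072], [0.072, -0.001, 0.997], [0.003, -1.0, -0.001]]
ft_force: [0.9, -0.3, 2.5]
width: 0.0279
```

Run:
```python
from h import *
st();d=snap("side",18)
cv2.imwrite("pics/z20.png",cv2.resize(d["color"][190:390,230:480],None,fx=3,fy=3))
```

```text
t 18.67 pos [0.395, -0.2114, 0.1398] yawz 94.16 tilt 0.18 F [0.95, -0.26, 2.53] w 0.0279
```

View pics/z20.png

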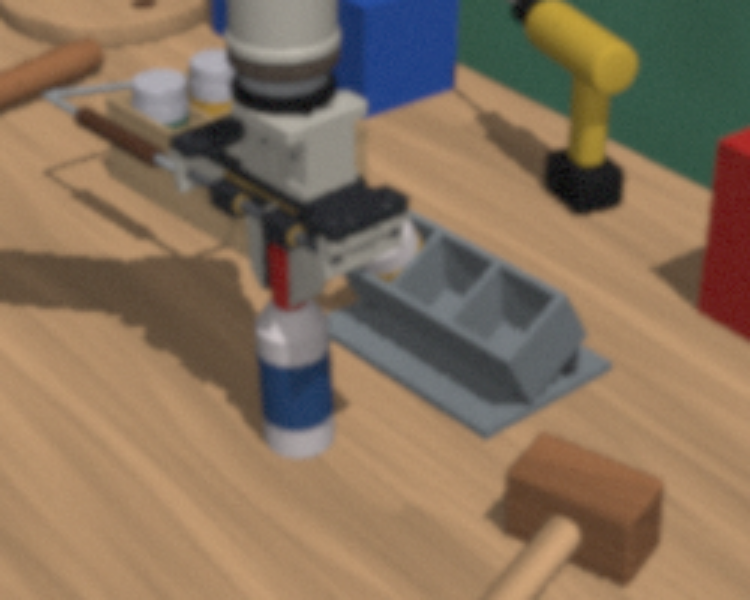

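Only a slight lean is left. I'll release so it stands, then measure before regripping.

>>> send_rows --deltas '[{"hand": -0.1, "dx": 0, "dy": 0, "dz": 0, "turn": 0}, {"hand": -0.1, "dx": 0, "dy": 0, "dz": 0, "turn": 0}, {"hand": -0.1, "dx": 0, "dy": 0, "dz": 0, "turn": 0}, {"hand": -0.1, "dx": 0, "dy": 0, "dz": 0, "turn": 0}, {"hand": -0.1, "dx": 0, "dy": 0, "dz": 0, "turn": 0}]'

```text
time: 19.13
tool_pos: [0.393, -0.2109, 0.1392]
tool_rot: [[0.997, -0.0, -0.072], [0.072, 0.0, 0.997], [-0.0, -1.0, 0.0]]
ft_force: [1.0, -0.1, -0.5]
width: 0.05
```

Run:
```python
from h import *
s=st();S=snap("scene",19);D=snap("side",19)
tp=np.array(s["tool_pos"])[:2]
for b,c,m in redblobs(S["color"],30):
    if 290<c[0]<340 and c[1]<200: p=onz(S,*c,.155);q=p[:2]-tp;print(b.tolist(),c.round(1),p.round(4),"dx",q@[.9975,.072],"dz",q@[-.072,.9975])
cv2.imwrite("pics/z21.png",np.hstack([cv2.resize(D["color"][200:380,250:400],None,fx=2.5,fy=2.5),cv2.resize(S["color"][130:310,260:410],None,fx=2.5,fy=2.5)]))
```

```text
t 19.13 pos [0.393, -0.2109, 0.1392] yawz 94.14 tilt 0.03 F [0.99, -0.1, -0.47] w 0.05
[315, 158, 8, 16, 92] [318.  166.5] [ 0.4101 -0.2084  0.155 ] dx 0.01716905391505363 dz 0.00135177776140059
```

View pics/z21.png

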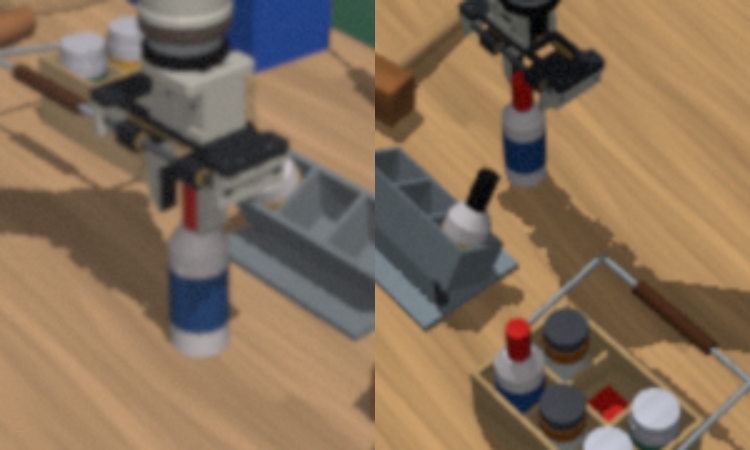

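It stands upright, and the cap is about 17 mm ahead of the fingers (scene (318,166)). I'll move forward and regrip.

>>> send_rows --deltas '[{"hand": -0.1, "dx": 0.008, "dy": 0, "dz": 0, "turn": 0}, {"hand": -0.1, "dx": 0.008, "dy": 0, "dz": 0.001, "turn": 0}, {"hand": -0.1, "dx": 0, "dy": 0, "dz": 0, "turn": 0}, {"hand": 1, "dx": 0, "dy": 0, "dz": 0, "turn": 0}, {"hand": 1, "dx": 0, "dy": 0, "dz": 0, "turn": 0}, {"hand": 1, "dx": 0, "dy": 0, "dz": 0, "turn": 0}, {"hand": 1, "dx": 0, "dy": 0, "dz": 0, "turn": 0}, {"hand": 1, "dx": 0, "dy": 0, "dz": 0, "turn": 0}]' --newtons 30

```text
time: 19.9
tool_pos: [0.4088, -0.2089, 0.1392]
tool_rot: [[0.997, -0.0, -0.072], [0.072, -0.0, 0.997], [-0.0, -1.0, -0.0]]
ft_force: [-0.1, -0.3, -1.2]
width: 0.0274
```

>>> send_rows --deltas '[{"hand": 1, "dx": 0, "dy": 0, "dz": 0, "turn": 0}, {"hand": 1, "dx": 0, "dy": 0, "dz": 0, "turn": 0}]'

```text
time: 20.07
tool_pos: [0.4089, -0.2089, 0.1392]
tool_rot: [[0.997, -0.0, -0.072], [0.072, 0.0, 0.997], [-0.0, -1.0, 0.0]]
ft_force: [-0.1, -1.1, -1.6]
width: 0.0279
```

Run:
```python
from h import *
s=st();d=snap("wrist",20);D=snap("side",20)
a=np.load("pics/wrist12.npz")["color"]
cv2.imwrite("pics/z22.png",np.vstack([cv2.resize(a[190:390,230:410],None,fx=1.5,fy=1.5),cv2.resize(d["color"][190:390,230:410],None,fx=1.5,fy=1.5)]))
```

```text
t 20.07 pos [0.4089, -0.2089, 0.1392] yawz 94.13 tilt 0.02 F [-0.14, -1.11, -1.58] w 0.0279
```

View pics/z22.png

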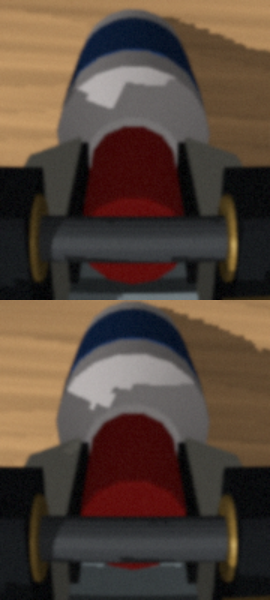

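The second grip is also firm, with the cap about 4 mm nearer the robot than last time, which I'll allow for. Lifting and carrying it to above the near pad.

>>> send_rows --deltas '[{"hand": 1, "dx": 0, "dy": -0.015, "dz": 0, "turn": 0}, {"hand": 1, "dx": 0, "dy": -0.03, "dz": 0, "turn": 0}, {"hand": 1, "dx": 0, "dy": -0.035, "dz": 0, "turn": 0}, {"hand": 1, "dx": 0, "dy": -0.035, "dz": 0, "turn": 0}, {"hand": 1, "dx": 0, "dy": -0.035, "dz": 0, "turn": 0}, {"hand": 1, "dx": 0.006, "dy": -0.03, "dz": 0.012, "turn": 0}, {"hand": 1, "dx": 0.0135, "dy": 0, "dz": 0.027, "turn": 0}, {"hand": 1, "dx": 0.0135, "dy": 0, "dz": 0.027, "turn": 0}]'

```text
time: 20.83
tool_pos: [0.4383, -0.1411, 0.3215]
tool_rot: [[0.998, 0.004, -0.068], [0.068, -0.002, 0.998], [0.004, -1.0, -0.002]]
ft_force: [1.6, 0.1, -4.2]
width: 0.0275
```

>>> send_rows --deltas '[{"hand": 1, "dx": 0.0135, "dy": 0, "dz": 0.027, "turn": 0}, {"hand": 1, "dx": 0.0135, "dy": 0, "dz": 0.027, "turn": 0}, {"hand": 1, "dx": 0.0135, "dy": 0, "dz": 0.027, "turn": 0}, {"hand": 1, "dx": 0.0135, "dy": 0, "dz": 0.027, "turn": 0}, {"hand": 1, "dx": 0.0135, "dy": 0, "dz": 0.027, "turn": 0}, {"hand": 1, "dx": 0.0135, "dy": 0, "dz": 0.027, "turn": 0}, {"hand": 1, "dx": 0.0135, "dy": 0, "dz": 0.027, "turn": 0}, {"hand": 1, "dx": 0.0135, "dy": 0, "dz": 0.027, "turn": 0}]'

```text
time: 21.5
tool_pos: [0.5291, 0.084, 0.3186]
tool_rot: [[0.997, -0.002, -0.072], [0.072, -0.0, 0.997], [-0.002, -1.0, -0.0]]
ft_force: [0.5, -1.1, -4.2]
width: 0.0277
```

>>> send_rows --deltas '[{"hand": 1, "dx": 0.0135, "dy": 0, "dz": 0.027, "turn": 0}, {"hand": 1, "dx": 0.013, "dy": 0, "dz": 0.025, "turn": -0.6}, {"hand": 1, "dx": 0.007, "dy": 0, "dz": 0.016, "turn": -0.5}, {"hand": 1, "dx": 0, "dy": 0, "dz": 0, "turn": 0}, {"hand": 1, "dx": 0, "dy": 0, "dz": 0, "turn": 0}, {"hand": 1, "dx": 0, "dy": 0, "dz": 0, "turn": 0}]'

```text
time: 22.0
tool_pos: [0.5573, 0.1515, 0.3186]
tool_rot: [[0.996, -0.002, -0.09], [0.09, -0.002, 0.996], [-0.002, -1.0, -0.001]]
ft_force: [-1.2, -0.3, -3.8]
width: 0.0274
```

Run:
```python
from h import *
s=st();S=snap("scene",21);D=snap("side",21);d=snap("wrist",21)
cv2.imwrite("pics/z23.png",np.hstack([cv2.resize(D["color"][80:280,230:400],None,fx=2.2,fy=2.2),cv2.resize(S["color"][190:390,265:435],None,fx=2.2,fy=2.2)]))
```

```text
t 22.0 pos [0.5573, 0.1515, 0.3186] yawz 95.19 tilt 0.12 F [-1.24, -0.27, -3.78] w 0.0274
```

View pics/z23.png

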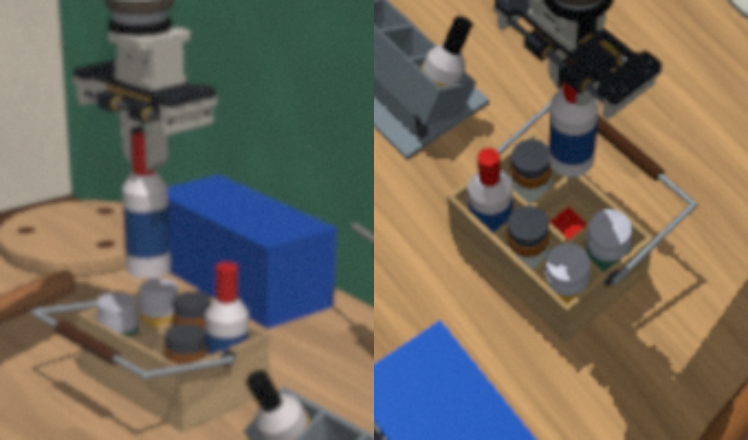

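View pics/wrist21.png

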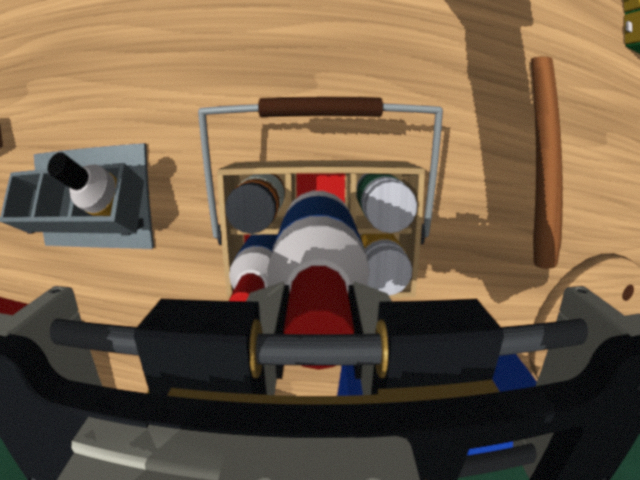

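>>> send_rows --deltas '[{"hand": 1, "dx": 0.0005, "dy": 0.02, "dz": 0.0015, "turn": 0}, {"hand": 1, "dx": 0, "dy": 0.03, "dz": 0, "turn": 0}, {"hand": 1, "dx": 0, "dy": 0.02, "dz": 0, "turn": 0}, {"hand": 1, "dx": 0, "dy": 0, "dz": 0, "turn": 0}, {"hand": 1, "dx": 0, "dy": 0, "dz": 0, "turn": 0}]'

```text
time: 22.57
tool_pos: [0.5574, 0.1532, 0.2487]
tool_rot: [[0.996, -0.002, -0.09], [0.09, -0.001, 0.996], [-0.002, -1.0, -0.001]]
ft_force: [-0.6, 0.6, -3.2]
width: 0.0275
```

Run:
```python
from h import *
s=st();S=snap("scene",22);D=snap("side",22)
tp=np.array(s["tool_pos"])
rs=[]
for n,d,box in(("scene",S,(330,225,380,290)),("side",D,(275,150,335,230))):
    h=cv2.cvtColor(d["color"],cv2.COLOR_BGR2HSV);m=((h[...,0]>100)&(h[...,0]<125)&(h[...,1]>130)&(h[...,2]<140)).astype(np.uint8)
    k=np.zeros_like(m);k[box[1]:box[3],box[0]:box[2]]=1;m*=k
    nn,l,ss,cc=cv2.connectedComponentsWithStats(m);i=1+np.argmax(ss[1:,4]);print(n,ss[i].tolist(),cc[i].round(1))
    rs.append(ray(d,ss[i][0]+(ss[i][2]-1)/2,cc[i][1]))
    for sx in(-.004,0): 
        f=np.array([tp[0]+sx,tp[1],tp[2]-.1392]);print(n,sx,"foot",proj(d,f).round(1),"body",proj(d,f+[0,0,.06]).round(1))
p,e=tri(rs);print("label",p.round(4),np.round(e,4))
cv2.imwrite("pics/z24.png",np.hstack([cv2.resize(D["color"][140:270,240:370],None,fx=3,fy=3),cv2.resize(S["color"][220:350,280:410],None,fx=3,fy=3)]))
```

```text
t 22.57 pos [0.5574, 0.1532, 0.2487] yawz 95.16 tilt 0.15 F [-0.59, 0.63, -3.23] w 0.0275
scene [345, 263, 19, 16, 201] [353.8 271.7]
scene -0.004 foot [354.1 276.2] body [354.7 264.1]
scene 0 foot [353.  276.9] body [353.6 264.8]
side [289, 170, 46, 48, 1088] [313.2 195.4]
side -0.004 foot [296.8 225.3] body [296.  206.2]
side 0 foot [298.  224.9] body [297.2 205.8]
label [0.5946 0.1696 0.1877] [0.0195 0.0195]
```

View pics/z24.png

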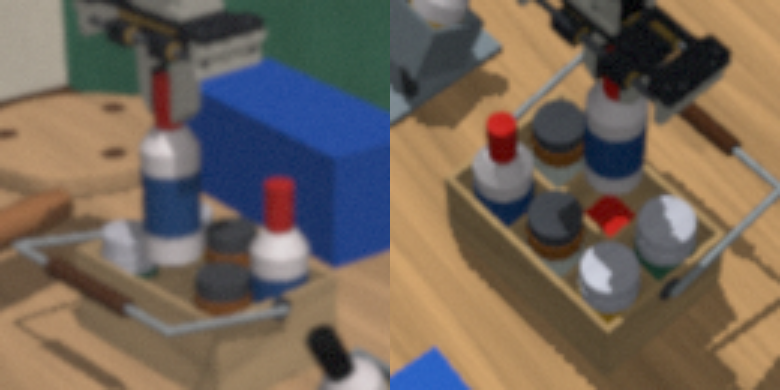

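Both views put the bottle within about 2–3 mm of the near pad's centre. Lowering it in.

>>> send_rows --deltas '[{"hand": 1, "dx": -0.001, "dy": 0.012, "dz": 0, "turn": 0}, {"hand": 1, "dx": 0, "dy": 0.012, "dz": 0, "turn": 0}, {"hand": 1, "dx": 0, "dy": 0.012, "dz": 0, "turn": 0}, {"hand": 1, "dx": 0, "dy": 0.012, "dz": 0, "turn": 0}]'

```text
time: 23.0
tool_pos: [0.5568, 0.1542, 0.2]
tool_rot: [[0.996, -0.0, -0.091], [0.091, -0.0, 0.996], [-0.0, -1.0, -0.0]]
ft_force: [-0.3, -0.4, -3.9]
width: 0.0276
```

>>> send_rows --deltas '[{"hand": 1, "dx": 0, "dy": 0.012, "dz": 0, "turn": 0}, {"hand": 1, "dx": 0, "dy": 0.012, "dz": 0, "turn": 0}, {"hand": 1, "dx": 0, "dy": 0.012, "dz": 0, "turn": 0}, {"hand": 1, "dx": 0, "dy": 0, "dz": 0, "turn": 0}]'

```text
time: 23.33
tool_pos: [0.5551, 0.1537, 0.1619]
tool_rot: [[0.996, -0.005, -0.091], [0.091, -0.001, 0.996], [-0.005, -1.0, -0.001]]
ft_force: [-0.5, -0.9, -4.7]
width: 0.0273
```

>>> send_rows --deltas '[{"hand": 1, "dx": 0, "dy": 0.006, "dz": 0, "turn": 0}, {"hand": 1, "dx": 0, "dy": 0.005, "dz": 0, "turn": 0}, {"hand": 1, "dx": 0, "dy": 0.003, "dz": 0, "turn": 0}, {"hand": 1, "dx": 0, "dy": 0, "dz": 0, "turn": 0}, {"hand": 1, "dx": 0, "dy": 0, "dz": 0, "turn": 0}]'

```text
time: 23.75
tool_pos: [0.5572, 0.1544, 0.1515]
tool_rot: [[0.996, 0.0, -0.091], [0.091, 0.0, 0.996], [0.0, -1.0, 0.0]]
ft_force: [0.1, -0.0, -3.1]
width: 0.0274
```

>>> send_rows --deltas '[{"hand": 1, "dx": 0, "dy": 0.003, "dz": 0, "turn": 0}, {"hand": 1, "dx": 0, "dy": 0.002, "dz": 0, "turn": 0}, {"hand": 1, "dx": 0, "dy": 0.001, "dz": 0, "turn": 0}, {"hand": 1, "dx": 0, "dy": 0, "dz": 0, "turn": 0}]'

```text
time: 24.08
tool_pos: [0.558, 0.1545, 0.1467]
tool_rot: [[0.996, 0.002, -0.091], [0.091, 0.0, 0.996], [0.002, -1.0, -0.0]]
ft_force: [-1.5, -0.9, 5.4]
width: 0.0277
```

>>> send_rows --deltas '[{"hand": 0, "dx": 0, "dy": 0, "dz": 0, "turn": 0}, {"hand": 0, "dx": 0, "dy": 0, "dz": 0, "turn": 0}, {"hand": 0, "dx": 0, "dy": 0, "dz": 0, "turn": 0}, {"hand": 0, "dx": 0, "dy": 0, "dz": 0, "turn": 0}, {"hand": 0, "dx": 0, "dy": 0, "dz": 0, "turn": 0}]'

```text
time: 24.5
tool_pos: [0.5572, 0.1544, 0.1453]
tool_rot: [[0.996, 0.0, -0.091], [0.091, 0.0, 0.996], [0.0, -1.0, 0.0]]
ft_force: [0.5, -0.6, 0.0]
width: 0.0455
```

>>> send_rows --deltas '[{"hand": 0, "dx": 0, "dy": -0.02, "dz": 0, "turn": 0}, {"hand": 0, "dx": 0, "dy": -0.035, "dz": 0, "turn": 0}, {"hand": 0, "dx": 0, "dy": -0.04, "dz": 0, "turn": 0}, {"hand": 0, "dx": 0, "dy": -0.04, "dz": 0, "turn": 0}, {"hand": 0, "dx": 0, "dy": -0.03, "dz": 0, "turn": 0}, {"hand": 0, "dx": 0, "dy": 0, "dz": 0, "turn": 0}]'

```text
time: 25.0
tool_pos: [0.5606, 0.156, 0.3179]
tool_rot: [[0.996, 0.012, -0.092], [0.091, 0.003, 0.996], [0.012, -1.0, 0.002]]
ft_force: [0.8, 0.7, 0.3]
width: 0.0462
```

Run:
```python
from h import *
s=st();S=snap("scene",23);D=snap("side",23);d=snap("wrist",23)
cv2.imwrite("pics/z25.png",np.hstack([cv2.resize(D["color"][140:270,240:370],None,fx=3,fy=3),cv2.resize(S["color"][220:350,280:410],None,fx=3,fy=3)]))
for n,q in(("scene",S),("side",D)):
  for b,c,m in redblobs(q["color"],40):
    if 280<c[0]<370 and 170<c[1]<330: print(n,b.tolist(),c.round(1),onz(q,*c,.1615).round(4))
```

```text
t 25.0 pos [0.5606, 0.156, 0.3179] yawz 95.25 tilt 0.7 F [0.82, 0.7, 0.31] w 0.0462
scene [312, 257, 10, 17, 130] [316.9 265. ] [0.6336 0.0893 0.1615]
scene [350, 258, 10, 17, 136] [354.5 265.8] [0.5537 0.1531 0.1615]
side [293, 200, 8, 16, 118] [296.6 207.3] [0.5599 0.1611 0.1615]
side [329, 200, 8, 16, 124] [332.5 207.5] [0.641  0.0981 0.1615]
```

View pics/z25.png

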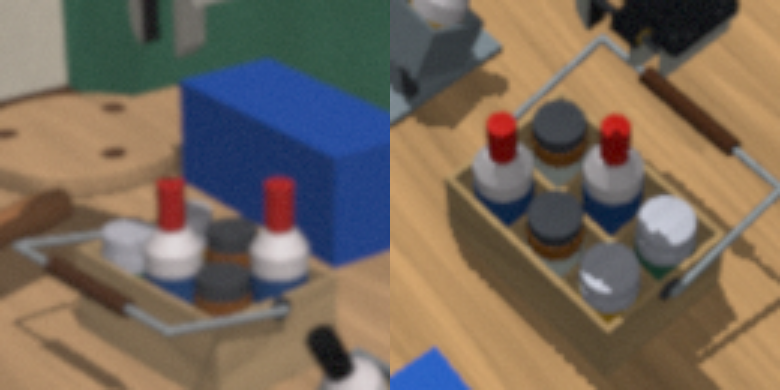

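View pics/wrist23.png

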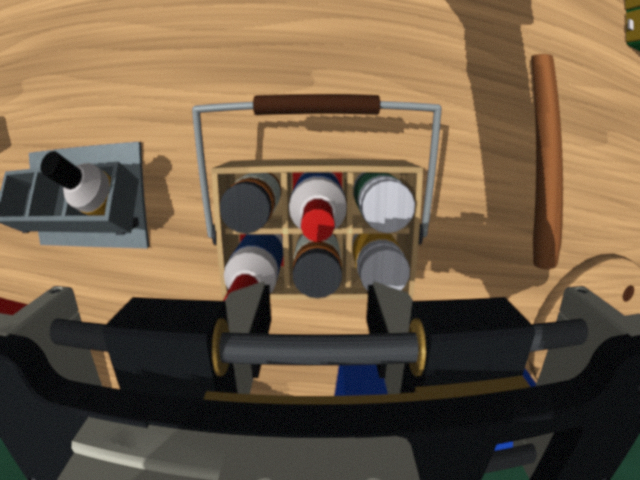

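Both bottles stand in their cells with the fingers off (scene caps at (317,265) and (354,266)), and the handle is still down. For the handle I'll clamp its cross wire beside the grip with the jaws across it, so I need to check the wrist joint's range.

Run:
```python
from h import *
s=st();print(np.round(s["qpos"],1))
d=np.load("pics/wrist23.npz")
cv2.imwrite("pics/z26.png",cv2.resize(d["color"][85:250,180:460],None,fx=2.7,fy=2.7))
```

```text
t 25.15 pos [0.5569, 0.1542, 0.3101] yawz 95.24 tilt 0.01 F [1.1, 0.2, -1.07] w 0.046
[  2.7  17.2 -26.   93.7   7.9  70.9  70.3]
```

View pics/z26.png

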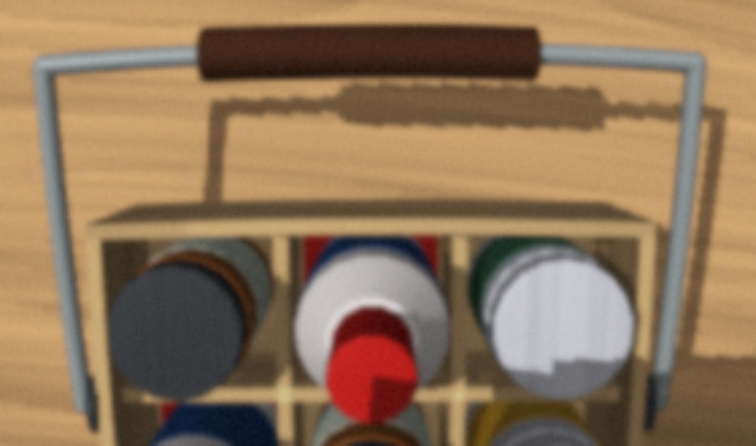

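Run:
```python
from h import *
d=np.load("pics/wrist23.npz")
for u,v in ((540,52),(615,55),(690,58),(205,53),(45,63)): print((u,v),onz(d,180+u/2.7,85+v/2.7,.082,True).round(4))
```

```text
(540, 52) [0.4454 0.2081 0.082 ]
(615, 55) [0.4425 0.2374 0.082 ]
(690, 58) [0.4389 0.2678 0.082 ]
(205, 53) [0.4573 0.0808 0.082 ]
(45, 63) [0.4633 0.0166 0.082 ]
```

>>> send_rows --deltas '[{"hand": -0.1, "dx": -0.0266, "dy": 0, "dz": 0.0205, "turn": 0}, {"hand": -0.1, "dx": -0.0266, "dy": 0, "dz": 0.0205, "turn": 0}, {"hand": -0.1, "dx": -0.0266, "dy": 0, "dz": 0.0205, "turn": 0}, {"hand": -0.1, "dx": -0.0266, "dy": 0, "dz": 0.0205, "turn": 0}, {"hand": -0.1, "dx": 0, "dy": 0, "dz": 0, "turn": 6.9}, {"hand": -0.1, "dx": 0, "dy": 0, "dz": 0, "turn": 6.9}, {"hand": -0.1, "dx": 0, "dy": 0, "dz": 0, "turn": 6.9}, {"hand": -0.1, "dx": 0, "dy": 0, "dz": 0, "turn": 6.9}]'

```text
time: 25.82
tool_pos: [0.4425, 0.2258, 0.3083]
tool_rot: [[0.923, -0.003, 0.385], [-0.385, -0.001, 0.923], [-0.002, -1.0, -0.003]]
ft_force: [-0.3, 0.2, 0.2]
width: 0.0504
```

>>> send_rows --deltas '[{"hand": -0.1, "dx": 0, "dy": 0, "dz": 0, "turn": 6.9}, {"hand": -0.1, "dx": 0, "dy": 0, "dz": 0, "turn": 6.9}, {"hand": -0.1, "dx": 0, "dy": 0, "dz": 0, "turn": 6.9}, {"hand": -0.1, "dx": 0, "dy": 0, "dz": 0, "turn": 6.9}, {"hand": -0.1, "dx": 0, "dy": 0, "dz": 0, "turn": 6.9}, {"hand": -0.1, "dx": 0, "dy": 0, "dz": 0, "turn": 6.9}, {"hand": -0.1, "dx": 0, "dy": 0, "dz": 0, "turn": 6.9}, {"hand": -0.1, "dx": 0, "dy": 0, "dz": 0, "turn": 6.9}]'

```text
time: 26.48
tool_pos: [0.4426, 0.2256, 0.3081]
tool_rot: [[0.21, -0.004, 0.978], [-0.978, -0.001, 0.21], [0.001, -1.0, -0.004]]
ft_force: [0.4, 0.2, -0.6]
width: 0.0508
```

>>> send_rows --deltas '[{"hand": -0.1, "dx": 0, "dy": 0, "dz": 0, "turn": 6.9}, {"hand": -0.1, "dx": 0, "dy": 0, "dz": 0, "turn": 0}, {"hand": -0.1, "dx": 0, "dy": 0, "dz": 0, "turn": 0}, {"hand": -0.1, "dx": 0, "dy": 0, "dz": 0, "turn": 0}]'

```text
time: 26.82
tool_pos: [0.4431, 0.226, 0.3092]
tool_rot: [[0.1, -0.002, 0.995], [-0.995, -0.001, 0.1], [0.001, -1.0, -0.002]]
ft_force: [-0.2, 0.2, 0.0]
width: 0.0504
```

Run:
```python
from h import *
s=st();print(np.round(s["qpos"],1),np.round(s["tool_rot"],3).tolist());snap("wrist",24)
```

```text
t 26.82 pos [0.4431, 0.226, 0.3092] yawz 5.75 tilt 0.11 F [-0.21, 0.24, 0.02] w 0.0504
[ -9.5   7.9 -22.7 104.4   3.3  68.5 -27.4] [[0.1, -0.002, 0.995], [-0.995, -0.001, 0.1], [0.001, -1.0, -0.002]]
```

View pics/wrist24.png

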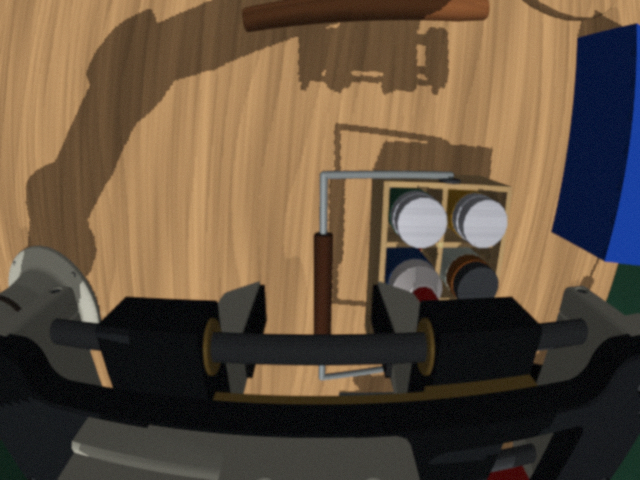

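The wire runs down the image at col ~323, midway between the jaws (centre col ~319). Descending over it.

>>> send_rows --deltas '[{"hand": -0.1, "dx": 0, "dy": 0.035, "dz": 0, "turn": 0.4}, {"hand": -0.1, "dx": 0, "dy": 0.038, "dz": 0, "turn": 0}, {"hand": -0.1, "dx": 0, "dy": 0.038, "dz": 0, "turn": 0}, {"hand": -0.1, "dx": 0, "dy": 0.038, "dz": 0, "turn": 0}, {"hand": -0.1, "dx": 0, "dy": 0.03, "dz": 0, "turn": 0}, {"hand": -0.1, "dx": 0, "dy": 0, "dz": 0, "turn": 0}, {"hand": -0.1, "dx": 0, "dy": 0, "dz": 0, "turn": 0}]'

```text
time: 27.45
tool_pos: [0.4424, 0.2258, 0.1302]
tool_rot: [[0.091, -0.004, 0.996], [-0.996, -0.001, 0.091], [0.001, -1.0, -0.004]]
ft_force: [0.3, 0.5, 0.3]
width: 0.0507
```

Run:
```python
from h import *
s=st();snap("wrist",25)
```

```text
t 27.45 pos [0.4424, 0.2258, 0.1302] yawz 5.23 tilt 0.24 F [0.34, 0.46, 0.32] w 0.0507
```

View pics/wrist25.png

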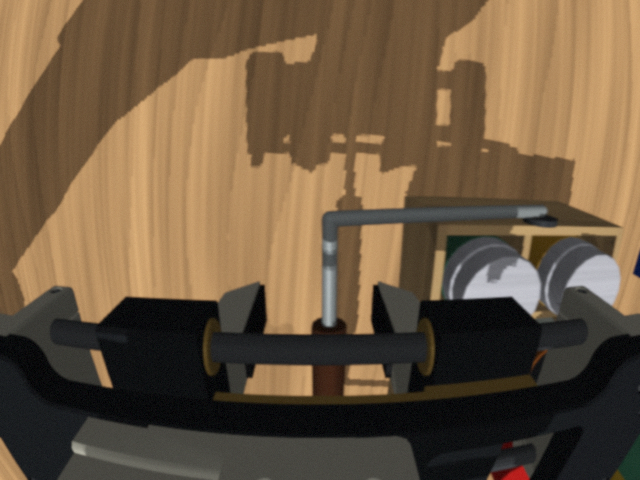

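Run:
```python
from h import *
d=np.load("pics/wrist25.npz")
for u,v in ((330,222),(330,290),(330,318)): print((u,v),onz(d,u,v,.082,True).round(4))
print(proj(d,[.4424,.2258,.1302],True),proj(d,[.4424,.2258,.082],True))
```

```text
(330, 222) [0.4449 0.2532 0.082 ]
(330, 290) [0.4492 0.2108 0.082 ]
(330, 318) [0.4512 0.1913 0.082 ]
[321.39548918 303.07368782] [321.15569086 266.20092192]
```

Run:
```python
from h import *
a=np.load("pics/wrist23.npz");b=np.load("pics/wrist24.npz");c=np.load("pics/wrist25.npz");e2=np.load("pics/wrist2.npz");S=np.load("pics/scene23.npz")
cor=[ray(e2,215+650/3,85+52/3,True),ray(b,324,173,True),ray(c,330,218,True),ray(S,280+(775-390)/3,220+185/3)]
print(tri(cor));print(tri(cor[:3]));print(tri(cor[1:3]))
end=[ray(e2,215+497/3,85+48/3,True),ray(b,323,235,True),ray(c,329,320,True)]
print(tri(end))
```

```text
(array([0.44372126, 0.26204157, 0.11180239]), [np.float64(0.0020703722512784703), np.float64(0.001524109001085267), np.float64(0.0008915463696809646), np.float64(0.004298692390994837)])
(array([0.44274538, 0.26320318, 0.11306447]), [np.float64(0.0006329530597776924), np.float64(0.0003520160445108013), np.float64(0.00042791126699859625)])
(array([0.44291172, 0.26394314, 0.1165119 ]), [np.float64(8.580788188916913e-05), np.float64(8.580788188919082e-05)])
(array([0.44854272, 0.20332059, 0.10927083]), [np.float64(0.0008487386527802352), np.float64(0.0023057508698216956), np.float64(0.0015739145397182656)])
```

Triangulation over three wrist views puts the wire at z ≈ 0.11, so the handle starts near 12°, and x ≈ 0.446. Adjusting and clamping.

>>> send_rows --deltas '[{"hand": -0.1, "dx": 0, "dy": 0.014, "dz": 0.0035, "turn": 0}, {"hand": -0.1, "dx": 0, "dy": 0.014, "dz": 0, "turn": 0}, {"hand": -0.1, "dx": 0, "dy": 0, "dz": 0, "turn": 0}, {"hand": 1, "dx": 0, "dy": 0, "dz": 0, "turn": 0}, {"hand": 1, "dx": 0, "dy": 0, "dz": 0, "turn": 0}, {"hand": 1, "dx": 0, "dy": 0, "dz": 0, "turn": 0}, {"hand": 1, "dx": 0, "dy": 0, "dz": 0, "turn": 0}, {"hand": 1, "dx": 0, "dy": 0, "dz": 0, "turn": 0}]' --newtons 20

```text
time: 28.17
tool_pos: [0.4476, 0.2268, 0.1041]
tool_rot: [[0.09, 0.001, 0.996], [-0.996, 0.0, 0.09], [-0.0, -1.0, 0.001]]
ft_force: [0.8, -0.1, 0.8]
width: 0.0217
```

>>> send_rows --deltas '[{"hand": 1, "dx": 0, "dy": 0, "dz": 0, "turn": 0}, {"hand": 1, "dx": 0, "dy": 0, "dz": 0, "turn": 0}, {"hand": 1, "dx": 0, "dy": 0, "dz": 0, "turn": 0}]'

```text
time: 28.42
tool_pos: [0.4474, 0.2267, 0.1035]
tool_rot: [[0.09, 0.0, 0.996], [-0.996, 0.0, 0.09], [-0.0, -1.0, 0.001]]
ft_force: [0.4, -0.8, 1.0]
width: 0.007
```

Run:
```python
from h import *
s=st();d=snap("wrist",26);D=snap("side",26)
cv2.imwrite("pics/z27.png",np.hstack([cv2.resize(D["color"][120:300,190:370],None,fx=2,fy=2),cv2.resize(d["color"][160:400,200:440],(360,360))]))
```

```text
t 28.42 pos [0.4474, 0.2267, 0.1035] yawz 5.14 tilt 0.03 F [0.41, -0.81, 0.95] w 0.007
```

View pics/z27.png

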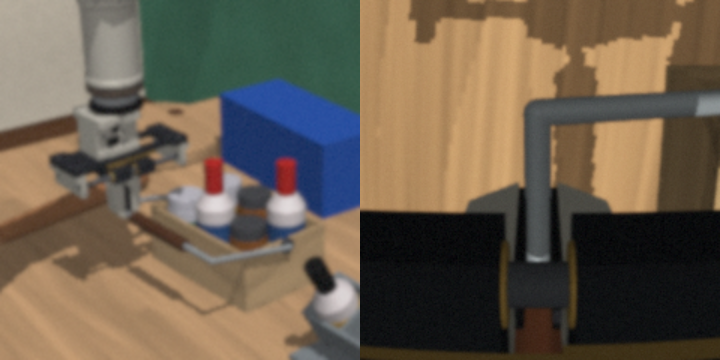

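The wire is clamped at 7 mm width. I'll swing it up along the arc.

>>> send_rows --deltas '[{"hand": 1, "dx": 0, "dy": -0.0174, "dz": 0.0056, "turn": 0}, {"hand": 1, "dx": 0, "dy": -0.0166, "dz": 0.0078, "turn": 0}, {"hand": 1, "dx": 0, "dy": -0.0154, "dz": 0.0099, "turn": 0}, {"hand": 1, "dx": 0, "dy": -0.014, "dz": 0.0118, "turn": 0}, {"hand": 1, "dx": 0, "dy": 0, "dz": 0, "turn": 0}]'

```text
time: 28.93
tool_pos: [0.478, 0.2296, 0.1681]
tool_rot: [[0.09, -0.009, 0.996], [-0.996, -0.003, 0.09], [0.002, -1.0, -0.009]]
ft_force: [-16.1, -2.6, 14.0]
width: 0.0071
```

>>> send_rows --deltas '[{"hand": 1, "dx": 0, "dy": -0.0123, "dz": 0.0136, "turn": 0}, {"hand": 1, "dx": 0, "dy": -0.0104, "dz": 0.0151, "turn": 0}, {"hand": 1, "dx": 0, "dy": -0.0084, "dz": 0.0163, "turn": 0}, {"hand": 1, "dx": 0, "dy": 0, "dz": 0, "turn": 0}]'

```text
time: 29.27
tool_pos: [0.5263, 0.2349, 0.2023]
tool_rot: [[0.09, -0.002, 0.996], [-0.996, -0.0, 0.09], [0.0, -1.0, -0.002]]
ft_force: [-14.9, -6.1, 33.3]
width: 0.0071
```

Run:
```python
from h import *
s=st();D=snap("side",27)
cv2.imwrite("pics/z28.png",cv2.resize(D["color"][90:290,190:390],None,fx=2.5,fy=2.5))
```

```text
t 29.27 pos [0.5263, 0.2349, 0.2023] yawz 5.18 tilt 0.11 F [-14.94, -6.05, 33.31] w 0.0071
```

View pics/z28.png

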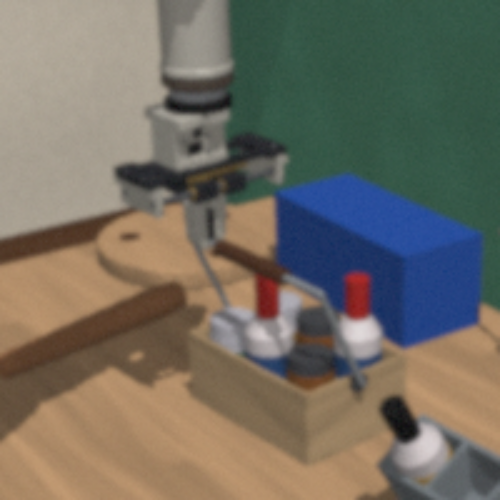

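The force of (-15, -6, +33) N points outward along the handle's radius, so I'm a few mm inside its arc. Easing outward.

>>> send_rows --deltas '[{"hand": 1, "dx": 0, "dy": -0.003, "dz": -0.001, "turn": 0}, {"hand": 1, "dx": 0, "dy": 0, "dz": 0, "turn": 0}]' --newtons 12

```text
time: 29.48
tool_pos: [0.526, 0.2349, 0.202]
tool_rot: [[0.09, 0.001, 0.996], [-0.996, 0.002, 0.09], [-0.001, -1.0, 0.001]]
ft_force: [-2.8, 1.4, 10.7]
width: 0.0075
```

>>> send_rows --deltas '[{"hand": 1, "dx": 0, "dy": -0.0045, "dz": 0.0086, "turn": 0}, {"hand": 1, "dx": 0, "dy": -0.0035, "dz": 0.0086, "turn": 0}, {"hand": 1, "dx": 0, "dy": -0.003, "dz": 0.009, "turn": 0}, {"hand": 1, "dx": 0, "dy": 0, "dz": 0, "turn": 0}]'

```text
time: 29.82
tool_pos: [0.554, 0.2373, 0.2122]
tool_rot: [[0.089, 0.002, 0.996], [-0.996, 0.002, 0.089], [-0.002, -1.0, 0.002]]
ft_force: [0.8, 4.3, 2.8]
width: 0.0073
```

Run:
```python
from h import *
s=st();D=snap("side",28);S=snap("scene",28)
cv2.imwrite("pics/z29.png",np.hstack([cv2.resize(D["color"][110:280,230:390],None,fx=2.4,fy=2.4),cv2.resize(S["color"][200:370,270:430],None,fx=2.4,fy=2.4)]))
```

```text
t 29.82 pos [0.554, 0.2373, 0.2122] yawz 5.13 tilt 0.16 F [0.8, 4.27, 2.75] w 0.0073
```

View pics/z29.png

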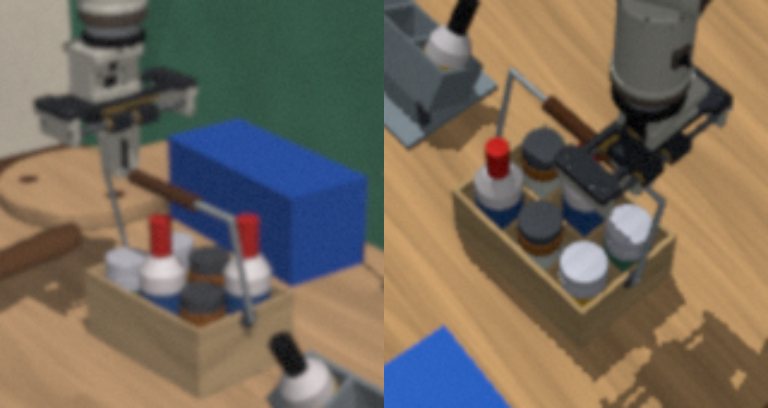

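>>> send_rows --deltas '[{"hand": 1, "dx": 0, "dy": -0.0015, "dz": 0.008, "turn": 0}, {"hand": 1, "dx": 0, "dy": -0.001, "dz": 0.008, "turn": 0}, {"hand": 1, "dx": 0, "dy": -0.0005, "dz": 0.008, "turn": 0}, {"hand": 1, "dx": 0, "dy": 0, "dz": 0, "turn": 0}, {"hand": 1, "dx": 0, "dy": 0, "dz": 0, "turn": 0}]'

```text
time: 30.33
tool_pos: [0.5768, 0.2392, 0.215]
tool_rot: [[0.09, 0.002, 0.996], [-0.996, 0.002, 0.09], [-0.001, -1.0, 0.002]]
ft_force: [1.2, 6.2, 1.9]
width: 0.0075
```

Run:
```python
from h import *
s=st();D=snap("side",29);S=snap("scene",29)
cv2.imwrite("pics/z30.png",np.hstack([cv2.resize(D["color"][110:280,230:390],None,fx=2.4,fy=2.4),cv2.resize(S["color"][200:370,270:430],None,fx=2.4,fy=2.4)]))
```

```text
t 30.33 pos [0.5768, 0.2392, 0.215] yawz 5.16 tilt 0.13 F [1.16, 6.16, 1.94] w 0.0075
```

View pics/z30.png

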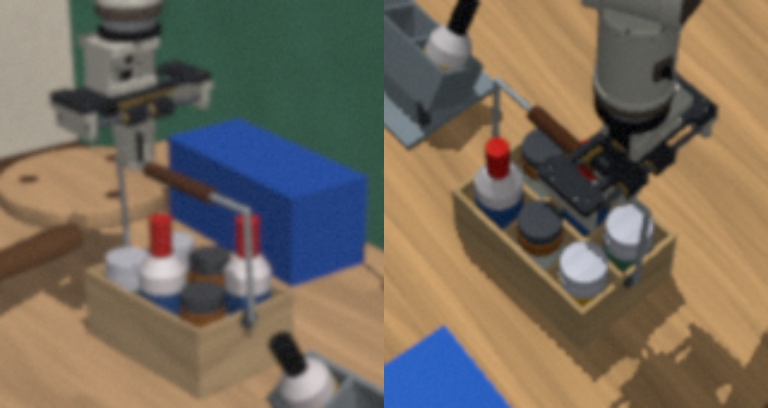

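>>> send_rows --deltas '[{"hand": 1, "dx": 0, "dy": 0, "dz": 0.003, "turn": 0}, {"hand": 1, "dx": 0, "dy": 0, "dz": 0.003, "turn": 0}, {"hand": 1, "dx": 0, "dy": 0, "dz": 0, "turn": 0}, {"hand": 1, "dx": 0, "dy": 0, "dz": 0, "turn": 0}]'

```text
time: 30.77
tool_pos: [0.5817, 0.2397, 0.215]
tool_rot: [[0.09, 0.0, 0.996], [-0.996, 0.001, 0.09], [-0.001, -1.0, 0.0]]
ft_force: [-1.6, 4.3, 3.1]
width: 0.0076
```

The handle is upright to within about 1°. I'll let go and rise clear.

>>> send_rows --deltas '[{"hand": 0, "dx": 0, "dy": 0, "dz": 0, "turn": 0}, {"hand": 0, "dx": 0, "dy": 0, "dz": 0, "turn": 0}, {"hand": 0, "dx": 0, "dy": 0, "dz": 0, "turn": 0}, {"hand": 0, "dx": 0, "dy": 0, "dz": 0, "turn": 0}, {"hand": 0, "dx": 0, "dy": 0, "dz": 0, "turn": 0}]'

```text
time: 31.18
tool_pos: [0.582, 0.2377, 0.2145]
tool_rot: [[0.089, -0.0, 0.996], [-0.996, -0.001, 0.089], [0.001, -1.0, -0.0]]
ft_force: [0.0, 0.7, 0.4]
width: 0.0364
```

>>> send_rows --deltas '[{"hand": 0, "dx": 0, "dy": -0.01, "dz": 0, "turn": 0}, {"hand": 0, "dx": 0, "dy": -0.025, "dz": 0, "turn": 0}, {"hand": 0, "dx": 0, "dy": -0.035, "dz": 0, "turn": 0}, {"hand": 0, "dx": 0, "dy": -0.035, "dz": 0, "turn": 0}, {"hand": 0, "dx": -0.03, "dy": -0.02, "dz": -0.02, "turn": 0}, {"hand": 0, "dx": -0.03, "dy": 0, "dz": -0.02, "turn": 0}, {"hand": 0, "dx": 0, "dy": 0, "dz": 0, "turn": 0}, {"hand": 0, "dx": 0, "dy": 0, "dz": 0, "turn": 0}]'

```text
time: 31.85
tool_pos: [0.5348, 0.2979, 0.3415]
tool_rot: [[0.095, 0.001, 0.995], [-0.995, 0.002, 0.095], [-0.002, -1.0, 0.001]]
ft_force: [-0.3, -0.4, 0.9]
width: 0.0459
```

Run:
```python
from h import *
s=st();D=snap("side",30);S=snap("scene",30);W=snap("wrist",30)
cv2.imwrite("pics/z31.png",np.hstack([cv2.resize(D["color"][120:280,230:390],None,fx=2.4,fy=2.4),cv2.resize(S["color"][200:360,270:430],None,fx=2.4,fy=2.4)]))
for b,c,m in redblobs(S["color"],20):
    if 280<c[0]<370 and 170<c[1]<330: print(b.tolist(),c.round(1),onz(S,*c,.1615).round(4))
cr=lambda l,z:np.array([.590,.157,0])+np.array([.9957*l[0]-.0924*l[1],.0924*l[0]+.9957*l[1],z])
for th in(83,90,92):
    t=np.radians(th); print(th,[ (proj(D,cr((-.14*np.cos(t),y),.082+.14*np.sin(t))).round(1).tolist(),proj(S,cr((-.14*np.cos(t),y),.082+.14*np.sin(t))).round(1).tolist()) for y in(-.119,0,.119)])
```

```text
t 31.85 pos [0.5348, 0.2979, 0.3415] yawz 5.47 tilt 0.12 F [-0.3, -0.35, 0.89] w 0.0459
[312, 257, 10, 17, 132] [316.9 265. ] [0.6334 0.0892 0.1615]
[351, 258, 9, 9, 56] [355.6 261.8] [0.5432 0.1447 0.1615]
83 [([328.6, 199.8], [319.7, 230.8]), ([300.8, 187.4], [350.0, 257.4]), ([275.6, 176.2], [382.4, 285.8])]
90 [([333.4, 197.8], [315.0, 234.0]), ([305.5, 185.5], [345.3, 260.8]), ([280.3, 174.5], [377.7, 289.5])]
92 [([334.8, 197.3], [313.6, 235.0]), ([306.8, 185.1], [343.9, 261.8]), ([281.6, 174.1], [376.3, 290.6])]
```

View pics/z31.png

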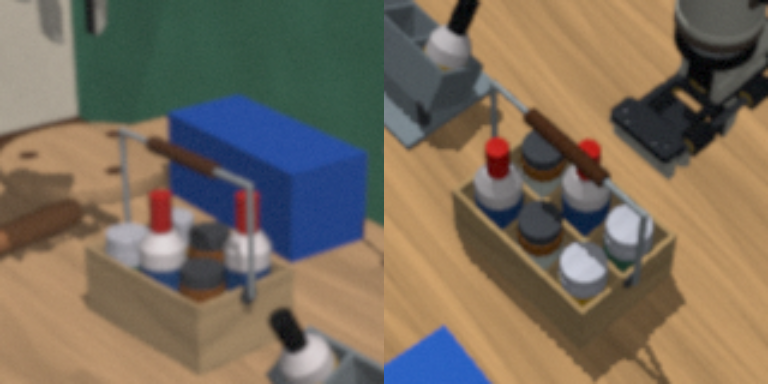

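View pics/scene30.png

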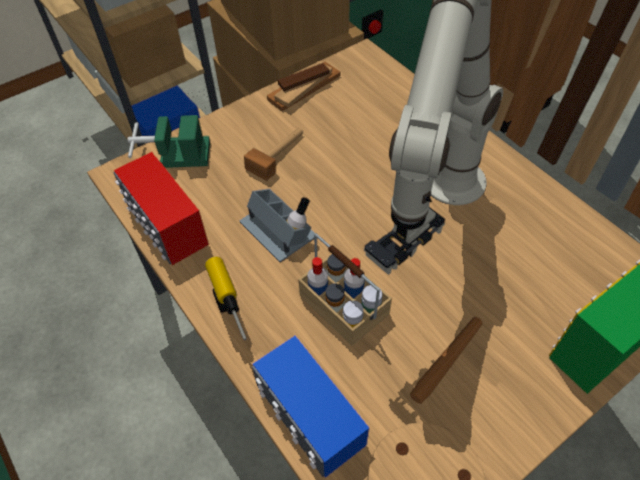

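The side view puts the handle's corners at (334,197) and (280,175), which matches 90–91°. The caps are where they stood before, and the gripper is clear. Handing in.

Run:
```python
from h import *
print(r.finish_job()); st()
```

```text
the job is handed in; nothing more can be done
None
the job is handed in; nothing more can be done
```

Both red-capped bottles are standing upright on the two red pads, the handle is up, and the job was handed in at about 32 s of the 69 s allowed. The system reports no verdict, so this rests on my own checks.

**What I did:** I drew each bottle out along its axis, let it swing upright just above the bench and regripped it squarely. I then lowered it onto its pad until the force showed contact and let go. After that I clamped the handle's cross wire beside the grip, swung it up, released it and moved clear.

**Last checks:**

| Check | Result |
|---|---|
| Bottle on far pad | cap about 1–2 mm from the estimated pad centre, upright (scene view, final) |
| Bottle on near pad | cap within about 1 mm (scene view, before the handle went up) |
| Handle | about 90–91° in the side view |
| Gripper | clear of everything, about 0.9 N on the wrist sensor |
| Tins, jars, black-capped bottle, mallet, stool leg | looked unmoved in the final pictures (judged by eye, not measured) |

**What went wrong or disagreed:**
- **First regrip:** the jaws closed on the edge of the cap and pushed the bottle about 10 mm along the bench. I measured again and regripped.
- **Handle start angle:** I first took the handle to be level. Three camera views showed it about 12° up, so I corrected the approach.
- **Force on the handle:** my path ran slightly inside the handle's arc and about 37 N built up on the wrist sensor, through the fingers. I eased outward and it dropped to about 11 N.
- **Near bottle at the end:** the handle's grip half hides its cap in the final scene view, so that view's reading there is unreliable. In the side view both caps were still where they had been.

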